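# Raise the spray hood's sash to the height mark

### The arm

A 6-joint arm with a two-finger parallel gripper is mounted at the origin on the work surface. World frame = base frame: x ahead of the robot, y to its left, z up, the work surface at z = 0. Lengths are in m, angles in rad, forces in N, time in s.
With the tool pointing down it reaches from about 0.35 to 0.775 m from the base axis. Payload 5.5 kg.
Tool frame: the origin (TCP) lies midway between the tips of the shut fingers; the grasp point (between the pads) lies 19 mm behind it; z points along the fingers, y is the line along which they close (so a half turn about z gives the same grasp; the last joint's range is limited). The gripper opens to 85 mm and grips with 20 to 120 N. Pads are 22 mm wide; open, the fingers measure 114 mm over their backs; the gripper's body (76 mm by 85 mm) begins 54 mm behind the grasp point. The pads swing forward as they close: fully open they stand 13 mm farther back than shut.
Start: joints at [1.074, 0.313, 0.046, 1.304, 0, 1.431], TCP at [0.201, 0.539, 0.195] pointing down, gripper open.
Joint ranges: [-2.76, 2.76], [-0.86, 1.69], [-1.03, 1.26], [-2.2, 2.34], [-1.47, 1.5], [-3.14, 3.14]. Speed limits (rad/s): [2.57, 2.57, 3.14, 3.14, 3.14, 3.14].

### API

Orientations are given as a unit quaternion [w, x, y, z].
In Python, from workcell import env gives the robot as it stands. The module is installed in compiled form; this text tells all that it offers.
- The arm moves only by the tool servo_tool, never from a script. Its argument "increments" is a list of rows, each an object of numbers: "grip": the closure, from 0 (fully open) to 1 (shut); "x", "y", "z": the shift along the tool's x, y, z in mm; "roll": the turn about the tool's z in degrees. In form: [{"grip": .., "x": .., "y": .., "z": .., "roll": ..}, ...]. A call has 1 to 5 rows; each row shifts and turns the commanded pose from where the row before left it, along the tool's axes as they then stand; what a row does not reach is not made up. A row lasts 1/12 s, in which the tool goes at most 41.7 mm and 7.16 degrees, less where a joint would pass 70% of its speed; a pose out of reach is approached as far as the arm can. A call is refused whole if a number of a shift passes 41.7 or a number of a turn 7.16, either way. A call with a gripper value outside its range is refused whole. The fingers move at their own pace and stop on an object; "grip_force" is the grip in N (left out, the last holds). Time passes only in rows, so rows that do not move let the fingers close. It gives the time, the measured TCP pose, the force, the opening and the grip force at its end, in the units of the state.
- env.get_state(): the state, without advancing time (a new reading comes with each control period).
- env.read_camera(name): name is "side" or "top"; returns the picture (384x512x3 uint8, red, green, blue); there is no depth.
- env.get_calibration(name): a dict with "vertical_fov" (degrees; the focal length in pixels is half the picture's height over the tangent of half this angle, whatever the lens; pixels are square), "cx", "cy" (the principal point, pixels), "rvec" (rotation vector, rad) and "tvec" (3), from world to camera coordinates, as OpenCV has them. Camera axes: x right, y down, z forward; pixel columns grow to the right and rows downward; lengths in m; the calibration is good to about 2 mm. A picture is of the moment at which its call begins. get_calibration takes no time and is no camera call.
- env.hand_in(): hands the job in; it is judged then, once.
The state is a dict: "clock": time; "joint_pos": joint angles; "qvel": joint speeds; "tau": joint torques, N m; "tcp_pos": TCP position; "orientation": TCP orientation; "wrist_force": force on the tool from outside, world axes, zero at the start; "ft_torque": the same for the moment, N m; "finger_gap": finger opening in m; "grip_force": force on a finger pad.
Only numpy, scipy, OpenCV 4.12 (cv2) and the standard library are available. Lean on these libraries where they do the work, as an engineer would, in place of code of your own. Each camera call takes 0.05 s, during which the arm holds its last target. There are 200 camera calls.

### The job

Open the bench spray hood to its working height: with the fingertips under the sash's lip, push the sliding window up until the lip is level with the pointer on the side post, then take the hand away and leave the sash standing there. Do not pinch the sash or touch its glass or the top of its lip, leave the pointer where it is, and leave the tin, cup, jar and flange standing where they are.

Things in the scene. Friction and masses are not known exactly. Their poses are not given: they have to be found in the camera images.
- hood: Bench spray hood, fixed: a grey frame 400 mm wide of two posts 30 mm wide and 34 mm deep (centres 185 mm either side of the middle) and a top bar 540 mm up, leaning 25 degrees away from the robot; low filter back behind. Origin: on the bench midway between the posts' feet; x into the hood, y left along the lip, z up. The sash slides along (0.423, 0, 0.906) of this frame.
- sash (a joint): Height of the sash in metres along the leaning posts; range 0 to 0.22, grows upward, starts between 0 and 0.05. It is counterweighted: it stays wherever it is left, and takes about 3 to 6 N to move. The lip is level with the pointer when this equals mark_clip.
- lip_front (a point): Middle of the front edge of the lip, at half its thickness. The lip is an aluminium ledge along the sash's foot, 300 mm wide, 14 mm thick, standing out 48 mm from the glass towards the robot, square to the glass (so it rises 25 degrees towards the robot). x: square to the glass, into the hood; y: left along the lip; z: up along the posts. 112 mm above the bench at its lowest.
- lip: The lip itself, the only part of the sash to be pushed: its underside and front edge are free along the whole width. Origin: middle of its width and thickness, 50 mm behind its front edge; axes as lip_front.
- pane: The rest of the sash: the clear glass (290 mm wide, 220 mm high) with its aluminium edges, and the thin 4 mm black rubber strip that covers the top of the lip (set back 4 mm from the lip's front edge). Not to be touched. Same origin and axes as lip.
- mark_clip (a joint): Height of the pointer in metres along the leaning posts, on the same scale as sash; between 0.11 and 0.19. Held by a stiff clamp; not to be moved.
- mark (a point): The height mark: a point at the pointer's height, mid-width of the sash, in line with the lip's front edge, axes as lip_front, which coincides with it when the sash is right. The pointer is a steel finger 8 mm thick on a 36 x 30 mm steel clip on the left post (+y of the hood); its tip is 158 mm left of this point, 8 mm beyond the lip's end.
- tin: Bystander: flat metal thinner tin 60 x 100 x 130 mm with a round cap, standing to the left of the hood; origin at the centre of its underside.
- cup: Bystander: blue plastic mixing cup, 80 mm across, 90 mm high, to the right of the hood; origin at the centre of its underside.
- jar: Bystander: black jar, 72 mm across, 100 mm high, to the right in front of the hood; origin at the centre of its underside.
- flange: Bystander: dark steel pipe flange, 100 mm across and 60 mm high, waiting to be painted inside the hood behind the sash; origin at the centre of its underside.

How it is judged:
By the outcome, as a careful person would: the job done as asked, in the order asked, and still so for the second after the job is handed in, with the robot touching nothing.
It also fails if it takes over 40 s, if anything falls off the work surface, if the arm or the gripper's body presses on something with over 40 N, if the wrist force passes 120 N, or if a joint passes its speed limit or range.

## Working session

There is one attempt and no reset: what is moved stays moved. The work goes in short steps, Python scripts to look and compute and a tool call to move; the robot and the scene stay as the last step left them, time stands still between calls to the robot, and variables do not carry over. Pictures are saved under pics/ and viewed, at most 10 in all, crops included, and the job is handed in when it is done.

Besides the shell and the picture viewer there is one more tool, called in YAML: its name, and indented under it one key for each argument. servo_tool: Moves the arm, as the interface text tells. Its arguments: {"type":"object","properties":{"increments":{"type":"array"},"grip_force":{"type":"number"}},"required":["increments"]}

```bash
mkdir -p pics
python3 - <<'E'
from workcell import env
import cv2
for n in("side","top"):
    im=env.read_camera(n); cv2.imwrite(f"pics/{n}0.png",cv2.resize(im[:,:,::-1],(800,600),interpolation=cv2.INTER_CUBIC)); cv2.imwrite(f"{n}_raw.png",im[:,:,::-1])
    print(n,env.get_calibration(n))
s=env.get_state();print(s)
E
```

```text
side {'vertical_fov': 52.96850341423179, 'cx': 255.5117942920431, 'cy': 185.10543950318825, 'rvec': array([ 1.90930358, -1.47806854,  0.65079081]), 'tvec': array([-0.09283512,  0.45113241,  0.67274585])}
top {'vertical_fov': 49.03911981785993, 'cx': 252.71997815429046, 'cy': 187.5723202961104, 'rvec': array([ 2.15941497, -2.13949308,  0.11983604]), 'tvec': array([0.03441335, 0.57480063, 1.34276653])}
{'clock': 0.1, 'joint_pos': array([1.07435640e+00, 3.13877457e-01, 4.51221335e-02, 1.30363801e+00,
       1.28432587e-05, 1.43120531e+00]), 'qvel': array([-1.15166910e-03, -4.44419851e-04,  2.07628795e-03, -9.65369311e-04,
       -6.78502538e-06,  1.02563117e-03]), 'tau': array([ 3.89271387e-03, -4.81724024e+01,  2.99243617e+01,  1.27205884e-02,
       -5.29630142e-05,  3.85216254e-06]), 'tcp_pos': array([0.20061376, 0.53831973, 0.19403742]), 'orientation': array([-2.55777207e-04,  1.77479210e-01,  9.84124226e-01, -7.56456180e-04]), 'wrist_force': array([ 0.41908061, -0.02842273, -0.06049562]), 'ft_torque': array([-0.02405968, -0.00750188,  0.02051301]), 'grip_force': 0.0, 'finger_gap': 0.08564922045362516}
```

View pics/side0.png

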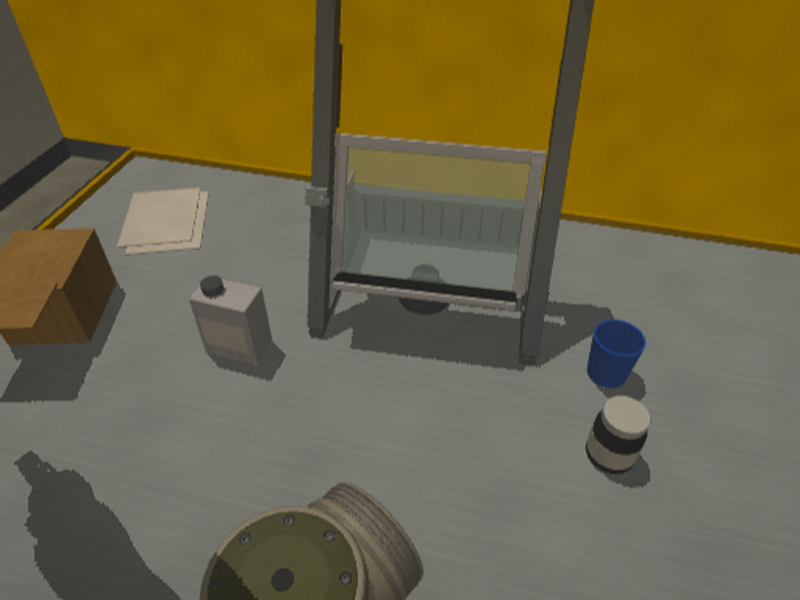

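View pics/top0.png

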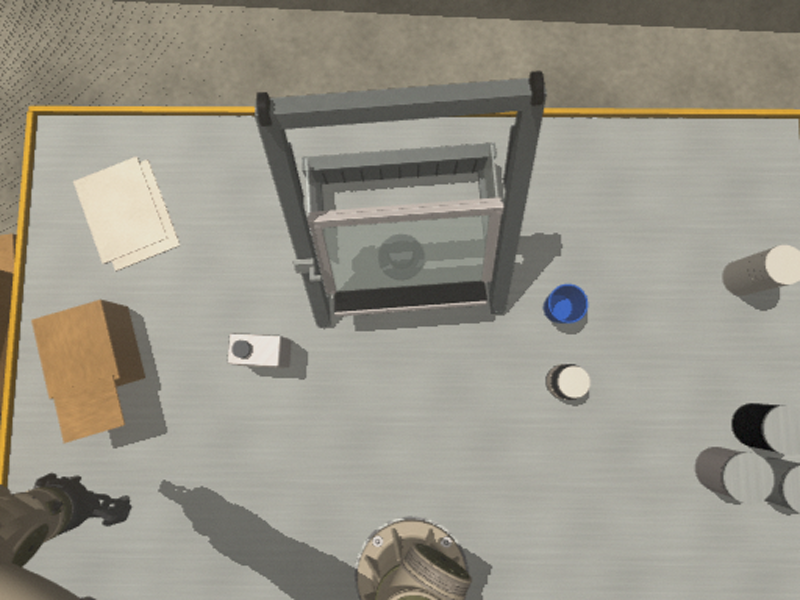

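Side view: the hood is ahead with its lip low (front edge ≈(333,290)–(520,305)) and the pointer on the left post at ≈(317,195). In the top view the lip front edge runs ≈(335,315)–(492,302) and the pointer is at ≈(305,267). Next I'll enlarge both.

Run:
```python
import cv2
s=cv2.imread("side_raw.png");t=cv2.imread("top_raw.png")
cv2.imwrite("pics/s1.png",cv2.resize(s[105:240,190:365],(0,0),fx=4.4,fy=4.4,interpolation=cv2.INTER_CUBIC))
cv2.imwrite("pics/t1.png",cv2.resize(t[95:215,180:340],(0,0),fx=5,fy=5,interpolation=cv2.INTER_CUBIC))
```

```text
(no output)
```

View pics/s1.png

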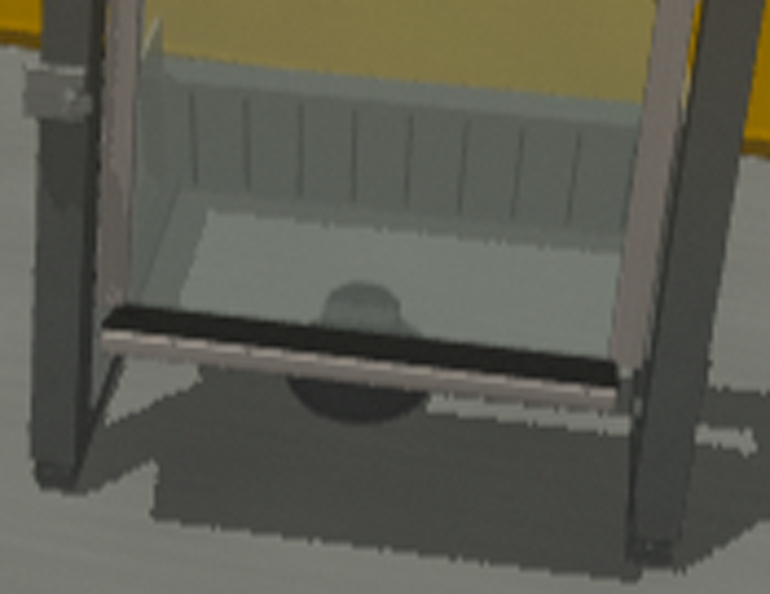

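View pics/t1.png

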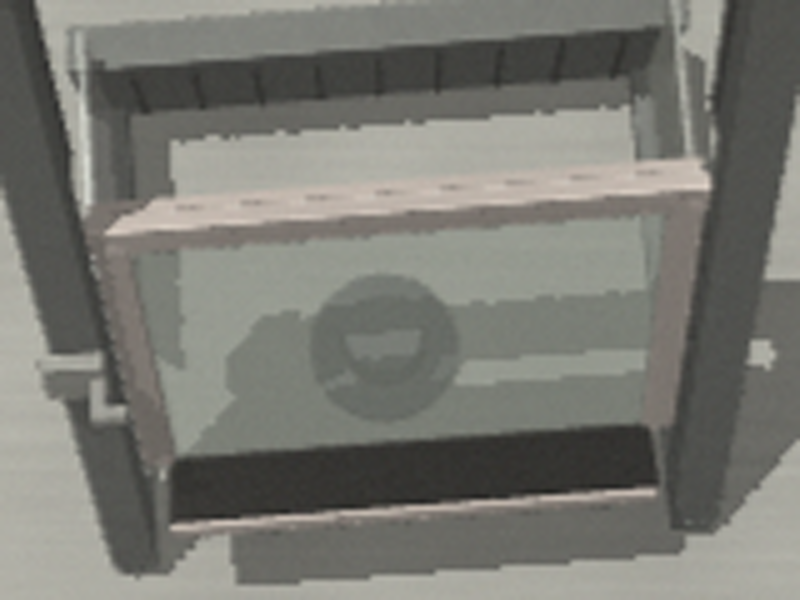

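Side crop: lip front face left end (103,328–350), right end (615,386–408), pointer tip ≈(91,99). Top crop: lip front bottom edge (170,530)–(657,494), pointer tip ≈(127,412). I'll fit these now.

```bash
cat > h.py <<'E'
import numpy as np,cv2
from scipy.optimize import least_squares
from workcell import env
C={n:env.get_calibration(n) for n in("side","top")}
def proj(n,P):
    c=C[n];f=192/np.tan(np.radians(c["vertical_fov"]/2))
    K=np.array([[f,0,c["cx"]],[0,f,c["cy"]],[0,0,1]])
    return cv2.projectPoints(np.atleast_2d(np.array(P,float)),c["rvec"],c["tvec"],K,None)[0][:,0]
S=np.sin(np.radians(25));Co=np.cos(np.radians(25))
def R(yaw):
    A=np.array([[np.cos(yaw),-np.sin(yaw),0],[np.sin(yaw),np.cos(yaw),0],[0,0,1]])
    return A@np.array([[Co,0,S],[0,1,0],[-S,0,Co]])   # columns: lip axes
def raw(u,v,k,ox,oy): return ((u+.5)/k-.5+ox,(v+.5)/k-.5+oy)
E
cat > fit.py <<'E'
from h import *
s=lambda u,v:raw(u,v,4.4,190,105); t=lambda u,v:raw(u,v,5,180,95)
# p: lipfront at s=0 (x,y), yaw, sash, mark
def lf(p,h): return np.array([p[0],p[1],.112])+R(p[2])[:,2]*h
obs=[]
for n,px,kind,off in[
 ("side",s(103,328),3,(0,.15,.007)),("side",s(103,350),3,(0,.15,-.007)),("side",s(615,386),3,(0,-.15,.007)),("side",s(615,408),3,(0,-.15,-.007)),
 ("top",t(170,530),3,(0,.15,-.007)),("top",t(657,494),3,(0,-.15,-.007)),
 ("side",s(91,99),4,(0,.158,0)),("top",t(127,412),4,(0,.158,0))]: obs.append((n,px,kind,np.array(off)))
def res(p): return np.concatenate([proj(n,lf(p,p[k])+R(p[2])@o)[0]-px for n,px,k,o in obs])
r=least_squares(res,[.6,0,0,.03,.15]);p=r.x
print(np.round(p,4),"\n",np.round(r.fun.reshape(-1,2),1).tolist());print("lip",lf(p,p[3]),"mark",lf(p,p[4]))
for n in C: print(n,"cam",-cv2.Rodrigues(C[n]["rvec"])[0].T@C[n]["tvec"])
J=r.jac;print("sd",np.sqrt(np.diag(np.linalg.inv(J.T@J))))
E
python3 fit.py
```

```text
[0.5329 0.0056 0.0929 0.0109 0.1489] 
 [[-1.2, -0.2], [-1.4, -0.0], [0.5, -0.2], [-0.3, 0.1], [1.1, 0.8], [0.9, -0.2], [0.2, 0.7], [0.4, -1.6]]
lip [0.53743291 0.00601272 0.12183531] mark [0.59550854 0.01142435 0.24691845]
side cam [-0.15889812 -0.1329037   0.7885517 ]
top cam [0.40124229 0.01880252 1.40472527]
sd [0.00271133 0.00106153 0.00877909 0.00258452 0.00313763]
```

servo_tool:
  increments:
    - {"grip": 1,"x": 0,"y": 0,"z": -20,"roll": -6.5}
    - {"grip": 1,"x": 0,"y": 0,"z": -20,"roll": -6.5}
    - {"grip": 1,"x": 0,"y": 0,"z": -20,"roll": -6.5}
    - {"grip": 1,"x": 0,"y": 0,"z": 0,"roll": -6.3}
    - {"grip": 1,"x": 0,"y": 0,"z": 0,"roll": 0}
  grip_force: 30

```text
clock: 0.52
tcp_pos: [0.2012, 0.5394, 0.2558]
orientation: [0.001, -0.048, 0.999, 0.001]
wrist_force: [1.1, 0.1, -0.6]
finger_gap: 0.0253
grip_force: 0.0
```

servo_tool:
  increments:
    - {"grip": 1,"x": -12.4,"y": -37.4,"z": 0,"roll": 0}
    - {"grip": 1,"x": -12.4,"y": -37.4,"z": 0,"roll": 0}
    - {"grip": 1,"x": -12.4,"y": -37.4,"z": 0,"roll": 0}
    - {"grip": 1,"x": -12.4,"y": -37.4,"z": 0,"roll": 0}
    - {"grip": 1,"x": -12.4,"y": -37.4,"z": 0,"roll": 0}

```text
clock: 0.93
tcp_pos: [0.2797, 0.3564, 0.2535]
orientation: [-0.001, -0.045, 0.999, -0.001]
wrist_force: [1.0, -0.3, -0.6]
finger_gap: -0.0
grip_force: 0.0
```

servo_tool:
  increments:
    - {"grip": 1,"x": -12.4,"y": -37.4,"z": 0,"roll": 0}
    - {"grip": 1,"x": -12.4,"y": -37.4,"z": 0,"roll": 0}
    - {"grip": 1,"x": -12.4,"y": -37.4,"z": 0,"roll": 0}
    - {"grip": 1,"x": -12.4,"y": -37.4,"z": 0,"roll": 0}
    - {"grip": 1,"x": -12.4,"y": -37.4,"z": 0,"roll": 0}

```text
clock: 1.35
tcp_pos: [0.3588, 0.1761, 0.254]
orientation: [-0.001, -0.045, 0.999, -0.0]
wrist_force: [1.4, 1.3, -0.3]
finger_gap: -0.0
grip_force: 0.0
```

servo_tool:
  increments:
    - {"grip": 1,"x": -12.4,"y": -37.4,"z": 0,"roll": 0}
    - {"grip": 1,"x": -12.4,"y": -37.4,"z": 0,"roll": 0}
    - {"grip": 1,"x": -12.4,"y": -37.4,"z": 0,"roll": 0}
    - {"grip": 1,"x": -12.4,"y": -37.4,"z": 0,"roll": 0}
    - {"grip": 1,"x": -12.4,"y": -37.4,"z": 0,"roll": 0}

```text
clock: 1.77
tcp_pos: [0.4381, -0.0043, 0.2539]
orientation: [-0.001, -0.045, 0.999, 0.0]
wrist_force: [0.9, 0.3, 0.3]
finger_gap: -0.0003
grip_force: 0.0
```

servo_tool:
  increments:
    - {"grip": 1,"x": 0,"y": 0,"z": 38,"roll": 0}
    - {"grip": 1,"x": 0,"y": 0,"z": 38,"roll": 0}
    - {"grip": 1,"x": 0,"y": 0,"z": 38,"roll": 0}
    - {"grip": 1,"x": 0,"y": 0,"z": 38,"roll": 0}
    - {"grip": 1,"x": 0,"y": 0,"z": 0,"roll": 0}

```text
clock: 2.18
tcp_pos: [0.4312, -0.0013, 0.0953]
orientation: [-0.007, -0.045, 0.999, 0.002]
wrist_force: [-2.5, -0.5, 0.1]
finger_gap: -0.0002
grip_force: 0.0
```

servo_tool:
  increments:
    - {"grip": 1,"x": -20,"y": 5,"z": 0,"roll": 0}
    - {"grip": 1,"x": -20,"y": 5,"z": 0,"roll": 0}
    - {"grip": 1,"x": -20,"y": 0,"z": 0,"roll": 0}
    - {"grip": 1,"x": 0,"y": 0,"z": 0,"roll": 0}

```text
clock: 2.52
tcp_pos: [0.5016, 0.0133, 0.1045]
orientation: [0.002, -0.046, 0.999, -0.0]
wrist_force: [0.6, -0.2, 1.6]
finger_gap: 0.0
grip_force: 0.0
```

Run:
```python
from workcell import env
import cv2
for n,(a,b,c,d) in dict(side=(105,240,190,365),top=(95,240,150,340)).items():
    im=env.read_camera(n)[:,:,::-1]; cv2.imwrite(f"pics/{n}2.png",cv2.resize(im[a:b,c:d],(0,0),fx=4,fy=4,interpolation=cv2.INTER_CUBIC))
s=env.get_state();print(s["tcp_pos"],s["wrist_force"],s["joint_pos"])
```

```text
[0.49788353 0.01333597 0.10383547] [-0.46815057 -0.29596168 -0.46208715] [-1.34534173e-01  2.13654628e-01 -3.15903261e-01  1.04090429e+00
 -1.20505285e-05 -2.27117713e-01]
```

View pics/side2.png

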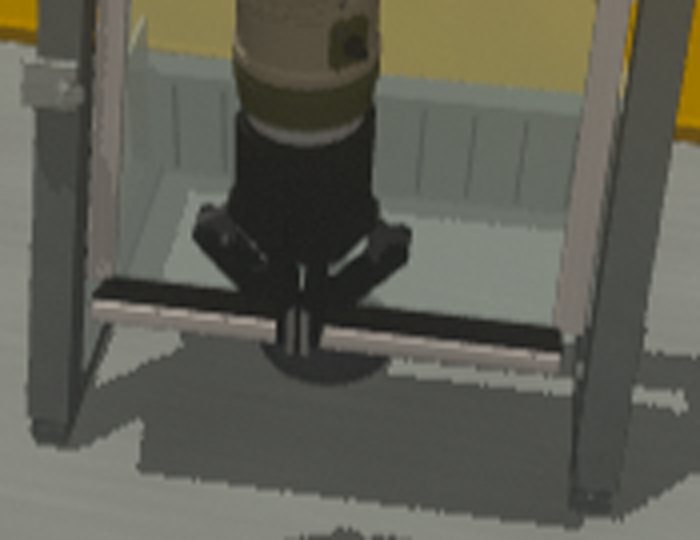

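The shut fingertips stand just in front of the lip at ≈(297,345), slightly left of middle. I'll creep in until they touch.

servo_tool:
  increments:
    - {"grip": 1,"x": -7,"y": 0,"z": 0,"roll": 0}
    - {"grip": 1,"x": -6,"y": 0,"z": 0,"roll": 0}
    - {"grip": 1,"x": -3,"y": 0,"z": 0,"roll": 0}
    - {"grip": 1,"x": 0,"y": 0,"z": 0,"roll": 0}
    - {"grip": 1,"x": 0,"y": 0,"z": 0,"roll": 0}

```text
clock: 3.03
tcp_pos: [0.513, 0.0146, 0.1028]
orientation: [-0.0, -0.047, 0.999, 0.0]
wrist_force: [0.0, -0.2, 0.5]
finger_gap: 0.0004
grip_force: 0.0
```

servo_tool:
  increments:
    - {"grip": 1,"x": -2,"y": 0,"z": 0,"roll": 0}
    - {"grip": 1,"x": 0,"y": 0,"z": 0,"roll": 0}
    - {"grip": 1,"x": 0,"y": 0,"z": 0,"roll": 0}

```text
clock: 3.28
tcp_pos: [0.515, 0.0149, 0.1028]
orientation: [-0.0, -0.047, 0.999, 0.0]
wrist_force: [-0.7, -0.6, -0.2]
finger_gap: 0.0
grip_force: 0.0
```

servo_tool:
  increments:
    - {"grip": 1,"x": -2,"y": 0,"z": 0,"roll": 0}
    - {"grip": 1,"x": 0,"y": 0,"z": 0,"roll": 0}
    - {"grip": 1,"x": 0,"y": 0,"z": 0,"roll": 0}

```text
clock: 3.53
tcp_pos: [0.5172, 0.015, 0.1028]
orientation: [0.0, -0.047, 0.999, 0.0]
wrist_force: [-0.5, 0.1, -0.1]
finger_gap: -0.0
grip_force: 0.0
```

servo_tool:
  increments:
    - {"grip": 1,"x": -2,"y": 0,"z": 0,"roll": 0}
    - {"grip": 1,"x": 0,"y": 0,"z": 0,"roll": 0}
    - {"grip": 1,"x": 0,"y": 0,"z": 0,"roll": 0}

```text
clock: 3.78
tcp_pos: [0.5193, 0.0153, 0.1028]
orientation: [0.0, -0.047, 0.999, 0.0]
wrist_force: [-0.4, -0.5, -0.1]
finger_gap: -0.0003
grip_force: 0.0
```

servo_tool:
  increments:
    - {"grip": 1,"x": -2,"y": 0,"z": 0,"roll": 0}
    - {"grip": 1,"x": 0,"y": 0,"z": 0,"roll": 0}
    - {"grip": 1,"x": 0,"y": 0,"z": 0,"roll": 0}

```text
clock: 4.03
tcp_pos: [0.5212, 0.0154, 0.1028]
orientation: [0.0, -0.047, 0.999, 0.0]
wrist_force: [-0.3, -0.9, -0.5]
finger_gap: -0.0002
grip_force: 0.0
```

servo_tool:
  increments:
    - {"grip": 1,"x": -2,"y": 0,"z": 0,"roll": 0}
    - {"grip": 1,"x": 0,"y": 0,"z": 0,"roll": 0}
    - {"grip": 1,"x": 0,"y": 0,"z": 0,"roll": 0}

```text
clock: 4.28
tcp_pos: [0.5233, 0.0156, 0.1028]
orientation: [0.0, -0.047, 0.999, 0.0]
wrist_force: [-0.4, -0.2, -0.1]
finger_gap: 0.0003
grip_force: 0.0
```

servo_tool:
  increments:
    - {"grip": 1,"x": -2,"y": 0,"z": 0,"roll": 0}
    - {"grip": 1,"x": 0,"y": 0,"z": 0,"roll": 0}
    - {"grip": 1,"x": 0,"y": 0,"z": 0,"roll": 0}

```text
clock: 4.53
tcp_pos: [0.5252, 0.0158, 0.1028]
orientation: [0.0, -0.047, 0.999, 0.0]
wrist_force: [-1.1, 0.9, -0.4]
finger_gap: -0.0001
grip_force: 0.0
```

servo_tool:
  increments:
    - {"grip": 1,"x": -2,"y": 0,"z": 0,"roll": 0}
    - {"grip": 1,"x": 0,"y": 0,"z": 0,"roll": 0}
    - {"grip": 1,"x": 0,"y": 0,"z": 0,"roll": 0}

```text
clock: 4.78
tcp_pos: [0.5272, 0.016, 0.1028]
orientation: [0.0, -0.047, 0.999, 0.0]
wrist_force: [0.1, -0.9, 0.3]
finger_gap: -0.0
grip_force: 0.0
```

servo_tool:
  increments:
    - {"grip": 1,"x": -1,"y": 0,"z": 0,"roll": 0}
    - {"grip": 1,"x": 0,"y": 0,"z": 0,"roll": 0}
    - {"grip": 1,"x": 0,"y": 0,"z": 0,"roll": 0}

```text
clock: 5.03
tcp_pos: [0.5281, 0.0161, 0.1028]
orientation: [0.0, -0.047, 0.999, 0.0]
wrist_force: [-0.1, -0.9, -0.5]
finger_gap: -0.0002
grip_force: 0.0
```

```bash
cat > look.py <<'E'
import sys,cv2,numpy as np
from workcell import env
o=[]
for n,(a,b,c,d) in dict(side=(160,220,220,300),top=(155,215,205,285)).items():
    im=np.ascontiguousarray(env.read_camera(n)[:,:,::-1]); cv2.imwrite(f"{n}_{sys.argv[1]}.png",im)
    o.append(cv2.resize(im[a:b,c:d],(0,0),fx=5,fy=5,interpolation=cv2.INTER_CUBIC))
cv2.imwrite(f"pics/{sys.argv[1]}.png",np.hstack(o))
E
python3 look.py c3
```

```text
(no output)
```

View pics/c3.png

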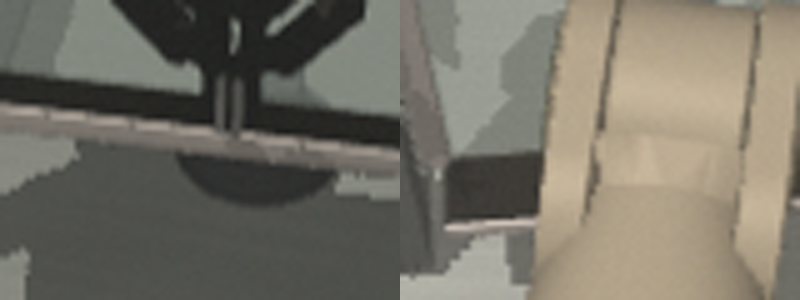

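The left half of this crop shows the fingertips ending at ≈(228,132), right at the top edge of the lip's front face. I need to check that against the projections.

```bash
cat >> fit.py <<'E'
q=lambda P:(np.round((proj("side",P)-[220,160])*5+2,0).tolist())
T=np.array([.5281,.0161,.1028])
print("tcp",q(T),"front of tip",q(T+[.011,0,0]),"back of tip",q(T-[.011,0,0]))
for o in [(0,.01,.007),(0,.01,-.007),(.004,.01,.007),(.0,.01,0)]: print(o,q(lf(p,p[3])+R(p[2])@np.array(o)))
E
python3 fit.py|tail -5
```

```text
tcp [[225.0, 178.0]] front of tip [[230.0, 164.0]] back of tip [[220.0, 193.0]]
(0, 0.01, 0.007) [[231.0, 127.0]]
(0, 0.01, -0.007) [[229.0, 153.0]]
(0.004, 0.01, 0.007) [[232.0, 125.0]]
(0.0, 0.01, 0) [[230.0, 140.0]]
```

Run:
```python
from h import *
for x in(0,-.011,.011):
  print(x,(proj("side",[.4979+x,.0133,.1038])-[190,105])*4+1.5)
a=cv2.imread("pics/side2.png")[260:400,220:380]
b=cv2.imread("side_c3.png")[165:200,245:285]
cv2.imwrite("pics/cmp.png",np.hstack([cv2.resize(a,(400,350),interpolation=2),cv2.resize(b,(400,350),interpolation=cv2.INTER_NEAREST)]))
```

```text
0 [[293.35835435 394.86915299]]
-0.011 [[289.17077455 407.19115775]]
0.011 [[297.47813548 382.74664664]]
```

View pics/cmp.png

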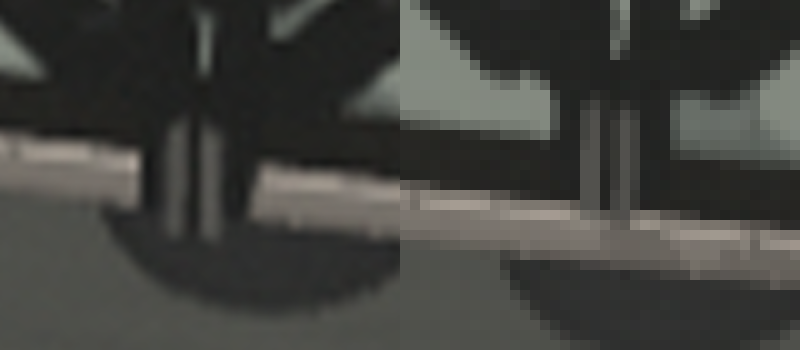

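Run:
```python
from h import *
def bench(n,px,z=0.):
    f=lambda q:(proj(n,[q[0],q[1],z])[0]-px)
    return least_squares(f,[.5,0]).x
s=lambda u,v:raw(u,v,4.4,190,105); t=lambda u,v:raw(u,v,5,180,95)
print("L",bench("side",s(55,488)),bench("top",t(143,573)))
print("R",bench("side",s(650,565)),bench("top",t(697,528)))
print("cup rim z.09 centre", bench("side",(618*.64,338*.64),.09),bench("top",(567*.64,303*.64),.09))
print("jar top z.1", bench("side",(626*.64,417*.64),.1),bench("top",(573*.64,382*.64),.1))
print("tcp start in top800",proj("top",[.2006,.538,.194])/.64)
# tip: 3D z and x from offset, both views
for T,px in(([.4979,.0133,.1038],(264,194)),([.5281,.0161,.1028],(266,186.2))):
  for dx in(-.011,0,.011):
    print(dx,[round(float(z),3) for z in least_squares(lambda z:proj("side",[T[0]+dx,T[1],z[0]])[0][1]-px[1],[.1]).x])
```

```text
L [0.50882034 0.18759437] [0.50485858 0.18859586]
R [ 0.54010211 -0.18178172] [ 0.53837325 -0.18179599]
cup rim z.09 centre [ 0.55016268 -0.30958149] [ 0.55054244 -0.30623283]
jar top z.1 [ 0.39083355 -0.31625057] [ 0.39378676 -0.31194718]
tcp start in top800 [[114.73063298 485.85287874]]
-0.011 [0.147]
0 [0.136]
0.011 [0.126]
-0.011 [0.144]
0 [0.134]
0.011 [0.124]
```

The fingertips look about 20–30 mm higher in the picture than the TCP reading puts them. I'll back off and check them against plain bench.

servo_tool:
  increments:
    - {"grip": 1,"x": 40,"y": 0,"z": 0,"roll": 0}
    - {"grip": 1,"x": 40,"y": 0,"z": 0,"roll": 0}
    - {"grip": 1,"x": 20,"y": 0,"z": 30,"roll": 0}
    - {"grip": 1,"x": 0,"y": 0,"z": 0,"roll": 0}
    - {"grip": 1,"x": 0,"y": 0,"z": 0,"roll": 0}

```text
clock: 5.55
tcp_pos: [0.4252, 0.0073, 0.0713]
orientation: [-0.002, -0.046, 0.999, 0.001]
wrist_force: [0.8, -0.7, -0.1]
finger_gap: 0.0002
grip_force: 0.0
```

Run:
```python
from h import *
im=np.ascontiguousarray(env.read_camera("side")[:,:,::-1]);s=env.get_state();print(s["tcp_pos"],s["orientation"],s["finger_gap"])
cv2.imwrite("side_d.png",im)
T=s["tcp_pos"];print("wrist" ,s["joint_pos"])
c=proj("side",T)[0];x0,y0=int(c[0])-65,int(c[1])-75
o=cv2.resize(im[y0:y0+100,x0:x0+130],(0,0),fx=6,fy=6,interpolation=cv2.INTER_CUBIC)
for dz,col in((0,(0,0,255)),(.019,(0,255,0)),(.073,(255,0,0))):
    for dx,dy in((0,0),(-.011,0),(.011,0),(0,.04),(0,-.04)):
        u=(proj("side",T+[dx,dy,dz])[0]-[x0,y0])*6+2.5;cv2.circle(o,tuple(int(a) for a in u),3,col,-1)
cv2.imwrite("pics/d.png",o)
```

```text
[0.42877715 0.00671853 0.07298915] [ 1.84897931e-04 -4.65718625e-02  9.98914923e-01  5.95629001e-05] 9.322921727529433e-05
wrist [-1.72142898e-01  1.13070097e-01 -5.22083592e-01  9.35307502e-01
  1.96530050e-04 -2.65320295e-01]
```

View pics/d.png

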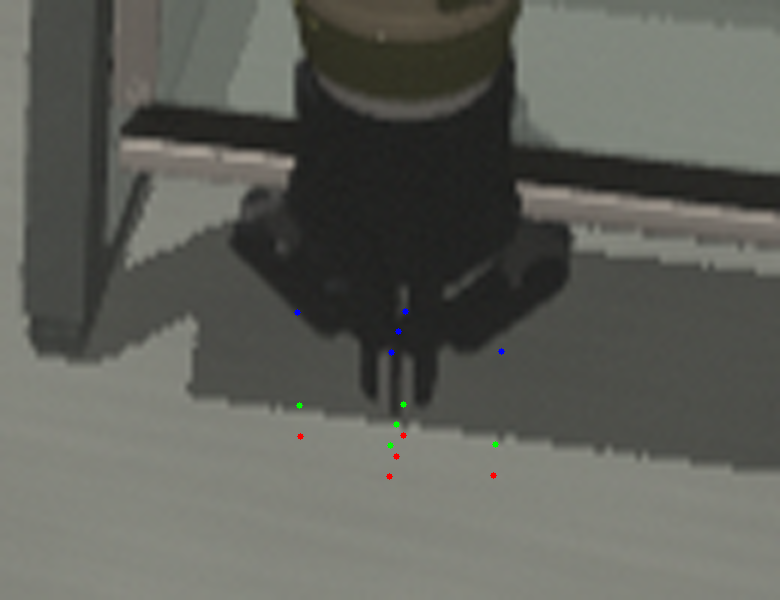

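servo_tool:
  increments:
    - {"grip": 1,"x": 20,"y": 0,"z": 30,"roll": 0}
    - {"grip": 1,"x": 0,"y": 0,"z": 20,"roll": 0}
    - {"grip": 1,"x": 0,"y": 0,"z": 10,"roll": 0}
    - {"grip": 1,"x": 0,"y": 0,"z": 5,"roll": 0}
    - {"grip": 1,"x": 0,"y": 0,"z": 0,"roll": 0}

```text
clock: 6.02
tcp_pos: [0.4108, 0.0046, 0.008]
orientation: [0.001, -0.047, 0.999, -0.0]
wrist_force: [-0.1, -0.4, 0.2]
finger_gap: -0.0003
grip_force: 0.0
```

servo_tool:
  increments:
    - {"grip": 1,"x": 0,"y": 0,"z": 3,"roll": 0}
    - {"grip": 1,"x": 0,"y": 0,"z": 0,"roll": 0}

```text
clock: 6.18
tcp_pos: [0.4104, 0.0047, 0.0055]
orientation: [0.001, -0.047, 0.999, -0.0]
wrist_force: [0.2, -1.4, -0.0]
finger_gap: -0.0001
grip_force: 0.0
```

Run:
```python
from h import *
s=env.get_state();T=s["tcp_pos"];print(T,s["wrist_force"])
im=np.ascontiguousarray(env.read_camera("side")[:,:,::-1]);cv2.imwrite("side_e.png",im)
c=proj("side",T)[0];print(c)
g=im.mean(2).astype(int);u=int(c[0])
for v in range(int(c[1])-22,int(c[1])+8): print(v,g[v,u-14:u+15:1].tolist())
```

```text
[0.41044164 0.00465343 0.0055086 ] [ 0.2167088  -1.35209465 -0.00692275]
[257.40462218 255.80787548]
233 [39, 41, 40, 40, 39, 39, 38, 38, 40, 38, 38, 38, 36, 37, 37, 41, 71, 39, 38, 37, 38, 38, 38, 38, 37, 37, 38, 36, 37]
234 [60, 41, 40, 40, 38, 40, 38, 39, 38, 40, 38, 38, 36, 38, 38, 36, 37, 38, 38, 38, 38, 38, 39, 37, 36, 36, 37, 36, 39]
235 [103, 75, 41, 39, 39, 41, 38, 38, 39, 39, 40, 39, 37, 37, 38, 37, 35, 39, 39, 39, 37, 39, 38, 37, 37, 36, 38, 37, 39]
236 [132, 118, 76, 49, 49, 59, 90, 75, 47, 39, 40, 38, 40, 40, 38, 39, 37, 39, 37, 37, 38, 39, 38, 37, 36, 39, 37, 36, 36]
237 [134, 132, 118, 96, 96, 105, 132, 117, 96, 47, 41, 39, 42, 39, 39, 38, 39, 39, 38, 38, 38, 39, 38, 36, 39, 39, 39, 38, 38]
238 [132, 132, 132, 133, 133, 132, 134, 132, 132, 70, 41, 40, 39, 41, 42, 39, 40, 38, 39, 39, 40, 37, 58, 74, 48, 38, 39, 38, 39]
239 [132, 132, 133, 133, 131, 132, 132, 132, 133, 92, 42, 40, 43, 58, 50, 38, 52, 41, 40, 38, 40, 45, 104, 118, 97, 76, 59, 59, 90]
240 [132, 131, 131, 130, 130, 131, 132, 131, 132, 107, 40, 39, 53, 81, 56, 41, 74, 63, 42, 38, 39, 55, 131, 132, 133, 118, 
[... 2437 characters left out ...]
81, 118, 118, 135, 137, 136, 137, 135, 136]
258 [136, 137, 135, 135, 135, 136, 136, 135, 136, 117, 134, 118, 135, 135, 118, 118, 118, 82, 81, 81, 81, 83, 81, 117, 134, 136, 135, 135, 135]
259 [137, 136, 137, 137, 137, 118, 136, 119, 118, 83, 118, 82, 118, 117, 83, 81, 81, 81, 83, 82, 82, 80, 82, 80, 115, 116, 116, 116, 117]
260 [136, 136, 136, 119, 119, 83, 119, 83, 84, 83, 83, 83, 84, 82, 82, 84, 83, 82, 82, 82, 81, 81, 83, 83, 81, 81, 82, 82, 81]
261 [136, 135, 135, 84, 82, 82, 83, 81, 82, 85, 84, 84, 85, 82, 84, 84, 82, 81, 83, 84, 81, 82, 81, 82, 81, 81, 80, 82, 81]
262 [138, 137, 137, 83, 83, 82, 82, 82, 82, 82, 82, 82, 83, 83, 83, 84, 83, 84, 83, 82, 83, 83, 83, 82, 81, 80, 81, 81, 81]
```

servo_tool:
  increments:
    - {"grip": 1,"x": 0,"y": 0,"z": 3,"roll": 0}
    - {"grip": 1,"x": 0,"y": 0,"z": 0,"roll": 0}

```text
clock: 6.4
tcp_pos: [0.4091, 0.0049, 0.0019]
orientation: [0.0, -0.047, 0.999, -0.0]
wrist_force: [-0.4, 0.5, -0.8]
finger_gap: -0.0001
grip_force: 0.0
```

servo_tool:
  increments:
    - {"grip": 1,"x": 0,"y": 0,"z": 3,"roll": 0}
    - {"grip": 1,"x": 0,"y": 0,"z": 0,"roll": 0}

```text
clock: 6.57
tcp_pos: [0.4084, 0.0049, -0.0015]
orientation: [-0.0, -0.047, 0.999, 0.0]
wrist_force: [-1.4, -0.6, -0.2]
finger_gap: 0.0001
grip_force: 0.0
```

servo_tool:
  increments:
    - {"grip": 1,"x": 0,"y": 0,"z": 3,"roll": 0}
    - {"grip": 1,"x": 0,"y": 0,"z": 0,"roll": 0}

```text
clock: 6.73
tcp_pos: [0.4083, 0.005, -0.0046]
orientation: [-0.0, -0.047, 0.999, 0.0]
wrist_force: [-0.8, 1.0, -0.1]
finger_gap: 0.0001
grip_force: 0.0
```

servo_tool:
  increments:
    - {"grip": 1,"x": 0,"y": 0,"z": 3,"roll": 0}
    - {"grip": 1,"x": 0,"y": 0,"z": 0,"roll": 0}

```text
clock: 6.9
tcp_pos: [0.4083, 0.0049, -0.0076]
orientation: [-0.0, -0.047, 0.999, 0.0]
wrist_force: [-0.9, 0.4, -0.1]
finger_gap: 0.0
grip_force: 0.0
```

servo_tool:
  increments:
    - {"grip": 1,"x": 0,"y": 0,"z": 3,"roll": 0}
    - {"grip": 1,"x": 0,"y": 0,"z": 0,"roll": 0}

```text
clock: 7.07
tcp_pos: [0.4083, 0.0049, -0.0106]
orientation: [-0.0, -0.047, 0.999, 0.0]
wrist_force: [0.0, 1.2, -0.3]
finger_gap: 0.0001
grip_force: 0.0
```

servo_tool:
  increments:
    - {"grip": 1,"x": 0,"y": 0,"z": 3,"roll": 0}
    - {"grip": 1,"x": 0,"y": 0,"z": 0,"roll": 0}

```text
clock: 7.23
tcp_pos: [0.4083, 0.0049, -0.0136]
orientation: [-0.0, -0.047, 0.999, 0.0]
wrist_force: [0.2, 0.7, -0.6]
finger_gap: -0.0004
grip_force: 0.0
```

Run:
```python
from h import *
s=env.get_state();T=s["tcp_pos"];print(T,s["wrist_force"],s["joint_pos"])
im=np.ascontiguousarray(env.read_camera("side")[:,:,::-1]);cv2.imwrite("side_f.png",im)
c=proj("side",T)[0];print(c)
g=im.mean(2).astype(int);u=int(c[0])
for v in range(int(c[1])-14,int(c[1])+8): print(v,g[v,u-12:u+10:1].tolist())
```

```text
[ 0.40832566  0.0049475  -0.0136365 ] [ 0.23406198  0.68994101 -0.62352331] [-1.85132685e-01  1.86215392e-01 -6.90434412e-01  6.94695042e-01
  7.81194854e-05 -2.78621091e-01]
[257.0264079  261.05940183]
247 [133, 133, 132, 134, 134, 135, 136, 84, 42, 43, 82, 85, 46, 57, 82, 65, 41, 39, 38, 106, 134, 134]
248 [133, 132, 133, 133, 133, 132, 134, 83, 43, 43, 82, 84, 41, 59, 82, 67, 41, 40, 39, 121, 136, 137]
249 [135, 134, 135, 134, 133, 133, 133, 83, 41, 44, 82, 83, 41, 57, 83, 67, 41, 40, 40, 137, 137, 137]
250 [136, 135, 135, 135, 135, 134, 134, 83, 43, 41, 82, 83, 40, 58, 82, 67, 43, 41, 48, 134, 135, 135]
251 [137, 135, 136, 136, 136, 136, 135, 107, 77, 50, 82, 83, 42, 59, 83, 66, 41, 43, 82, 133, 134, 136]
252 [136, 137, 136, 136, 137, 136, 136, 136, 122, 99, 83, 83, 42, 62, 82, 71, 49, 60, 120, 134, 135, 135]
253 [136, 136, 137, 137, 136, 136, 138, 135, 136, 137, 85, 83, 41, 70, 82, 83, 99, 108, 136, 135, 136, 135]
254 [135, 136, 136, 136, 137, 137, 137, 136, 136, 137, 110, 109, 76, 93, 91, 104, 136, 137, 137, 137, 137, 138]
255 [136, 137, 135, 135, 135, 136, 137, 137, 137, 137, 
[... 624 characters left out ...]
 84, 85, 84, 84, 83, 83, 84, 83, 83, 82]
262 [84, 83, 84, 83, 84, 83, 83, 83, 84, 82, 84, 84, 85, 85, 84, 84, 84, 83, 84, 84, 83, 82]
263 [85, 84, 85, 85, 85, 84, 85, 84, 85, 84, 84, 83, 83, 84, 83, 84, 84, 84, 84, 84, 84, 83]
264 [84, 85, 83, 85, 85, 85, 85, 84, 85, 85, 83, 83, 83, 84, 84, 83, 82, 83, 83, 83, 82, 82]
265 [84, 84, 83, 83, 84, 85, 84, 84, 85, 85, 84, 84, 84, 86, 84, 85, 83, 84, 84, 82, 83, 83]
266 [84, 84, 84, 86, 85, 84, 83, 82, 83, 84, 84, 84, 85, 84, 85, 84, 85, 84, 84, 84, 84, 83]
267 [84, 85, 85, 84, 84, 85, 109, 111, 85, 85, 84, 83, 83, 84, 83, 83, 82, 84, 83, 83, 83, 83]
268 [86, 109, 110, 111, 111, 110, 141, 140, 85, 82, 85, 84, 84, 84, 85, 83, 83, 83, 82, 83, 84, 83]
```

servo_tool:
  increments:
    - {"grip": 1,"x": 0,"y": 0,"z": 2,"roll": 0}
    - {"grip": 1,"x": 0,"y": 0,"z": 0,"roll": 0}

```text
clock: 7.45
tcp_pos: [0.4085, 0.0049, -0.0154]
orientation: [-0.0, -0.047, 0.999, 0.0]
wrist_force: [0.2, 1.0, -0.1]
finger_gap: 0.0002
grip_force: 0.0
```

servo_tool:
  increments:
    - {"grip": 1,"x": 0,"y": 0,"z": 2,"roll": 0}
    - {"grip": 1,"x": 0,"y": 0,"z": 0,"roll": 0}

```text
clock: 7.62
tcp_pos: [0.4085, 0.0049, -0.0175]
orientation: [-0.0, -0.047, 0.999, 0.0]
wrist_force: [-1.0, 0.2, 0.0]
finger_gap: 0.0001
grip_force: 0.0
```

Run:
```python
from h import *
def bench(n,px,z=0.):
    f=lambda q:(proj(n,[q[0],q[1],z])[0]-px)
    return least_squares(f,[.5,0]).x
for z in(0,.003,.005): print(bench("side",(257,254.5),z))
# obs with tip px, TCP
for T,px in(([.4083,.005,-.0136],(257,254.5)),([.4104,.0047,.0055],(257.4,249.3)),([.4288,.0067,.073],(257.5,0)),([.4979,.0133,.1038],(264,194)),([.5281,.0161,.1028],(266,186.2))):
    if px[1]: print(T,px,"x if z=tcp+.017:",bench("side",px,T[2]+.017)[0]-T[0])
print(env.get_state()["wrist_force"],env.get_state()["tcp_pos"])
```

```text
[0.41811627 0.00760111]
[0.41592106 0.00706657]
[0.41445758 0.00671021]
[0.4083, 0.005, -0.0136] (257, 254.5) x if z=tcp+.017: 0.007328360251157906
[0.4104, 0.0047, 0.0055] (257.4, 249.3) x if z=tcp+.017: 0.006899040855868066
[0.4979, 0.0133, 0.1038] (264, 194) x if z=tcp+.017: 0.01598465508657465
[0.5281, 0.0161, 0.1028] (266, 186.2) x if z=tcp+.017: 0.01581892803936169
[-0.99256223  0.19768857  0.01387713] [ 0.40848805  0.00493714 -0.01745353]
```

servo_tool:
  increments:
    - {"grip": 1,"x": 0,"y": 0,"z": 2,"roll": 0}
    - {"grip": 1,"x": 0,"y": 0,"z": 0,"roll": 0}

```text
clock: 7.78
tcp_pos: [0.4085, 0.0049, -0.0194]
orientation: [-0.0, -0.047, 0.999, 0.0]
wrist_force: [0.7, -0.2, -0.7]
finger_gap: -0.0002
grip_force: 0.0
```

servo_tool:
  increments:
    - {"grip": 1,"x": 0,"y": 0,"z": 1,"roll": 0}
    - {"grip": 1,"x": 0,"y": 0,"z": 0,"roll": 0}

```text
clock: 7.95
tcp_pos: [0.4085, 0.0049, -0.0203]
orientation: [-0.0, -0.047, 0.999, 0.0]
wrist_force: [0.6, 0.1, -0.1]
finger_gap: -0.0001
grip_force: 0.0
```

servo_tool:
  increments:
    - {"grip": 1,"x": 0,"y": 0,"z": 2,"roll": 0}
    - {"grip": 1,"x": 0,"y": 0,"z": 0,"roll": 0}

```text
clock: 8.12
tcp_pos: [0.4085, 0.0049, -0.0225]
orientation: [-0.0, -0.047, 0.999, 0.0]
wrist_force: [0.4, -0.1, 0.1]
finger_gap: -0.0
grip_force: 0.0
```

Run:
```python
from h import *
s=env.get_state();T=s["tcp_pos"];print(T,s["wrist_force"])
im=np.ascontiguousarray(env.read_camera("side")[:,:,::-1]);cv2.imwrite("side_g.png",im)
g=im.mean(2).astype(int)
for v in range(250,262): print(v,g[v,248:268].tolist())
```

```text
[ 0.40847496  0.00490508 -0.02246423] [ 0.40726477 -0.1466421   0.12625206]
250 [136, 135, 135, 135, 82, 42, 41, 82, 83, 42, 58, 81, 67, 41, 41, 40, 119, 136, 137, 137]
251 [137, 136, 136, 135, 83, 41, 38, 83, 83, 39, 58, 83, 66, 39, 42, 48, 134, 135, 136, 136]
252 [137, 136, 135, 137, 84, 42, 39, 83, 82, 41, 58, 83, 67, 40, 41, 59, 134, 134, 136, 135]
253 [137, 137, 137, 137, 109, 52, 49, 83, 83, 40, 57, 82, 67, 38, 40, 70, 137, 137, 136, 136]
254 [137, 138, 137, 137, 138, 101, 100, 84, 83, 40, 64, 82, 67, 48, 50, 107, 138, 138, 138, 138]
255 [136, 137, 137, 138, 138, 137, 138, 85, 85, 41, 69, 83, 72, 69, 99, 138, 137, 137, 139, 138]
256 [137, 137, 136, 137, 119, 136, 121, 82, 82, 55, 70, 82, 80, 82, 120, 121, 139, 138, 137, 137]
257 [120, 119, 119, 119, 83, 119, 83, 78, 81, 74, 76, 82, 82, 84, 82, 81, 119, 120, 120, 139]
258 [84, 83, 83, 84, 81, 83, 83, 83, 83, 84, 83, 82, 82, 82, 82, 82, 82, 82, 81, 120]
259 [83, 84, 83, 83, 83, 83, 83, 82, 85, 83, 83, 84, 83, 83, 83, 83, 82, 82, 81, 82]
260 [84, 84, 84, 84, 85, 84, 84, 83, 83, 83, 84, 83, 84, 83, 83, 83, 82, 83, 83, 82]
261 [84, 83, 84, 83, 84, 85, 84, 84, 84, 85, 83, 84, 83, 84, 83, 83, 82, 83, 83, 83]
```

servo_tool:
  increments:
    - {"grip": 1,"x": 0,"y": 0,"z": -31,"roll": 0}
    - {"grip": 1,"x": 0,"y": 0,"z": -31,"roll": 0}
    - {"grip": 1,"x": 0,"y": 0,"z": -30,"roll": 0}
    - {"grip": 1,"x": -30,"y": -2,"z": 0,"roll": 0}
    - {"grip": 1,"x": -30,"y": -2,"z": 0,"roll": 0}

```text
clock: 8.58
tcp_pos: [0.4705, 0.0064, 0.0726]
orientation: [0.002, -0.047, 0.999, -0.0]
wrist_force: [0.9, 0.3, -0.1]
finger_gap: -0.0006
grip_force: 0.0
```

servo_tool:
  increments:
    - {"grip": 1,"x": -15,"y": -2,"z": 0,"roll": 0}
    - {"grip": 1,"x": -7,"y": 0,"z": 0,"roll": 0}
    - {"grip": 1,"x": 0,"y": 0,"z": 0,"roll": 0}
    - {"grip": 1,"x": 0,"y": 0,"z": 0,"roll": 0}

```text
clock: 8.92
tcp_pos: [0.4895, 0.0068, 0.0691]
orientation: [-0.001, -0.047, 0.999, 0.0]
wrist_force: [0.4, -0.4, 0.3]
finger_gap: -0.0004
grip_force: 0.0
```

servo_tool:
  increments:
    - {"grip": 1,"x": -3,"y": 0,"z": 0,"roll": 0}
    - {"grip": 1,"x": -3,"y": 0,"z": 0,"roll": 0}
    - {"grip": 1,"x": 0,"y": 0,"z": 0,"roll": 0}

```text
clock: 9.17
tcp_pos: [0.4967, 0.0072, 0.0698]
orientation: [0.0, -0.047, 0.999, 0.0]
wrist_force: [0.6, 0.1, 0.3]
finger_gap: 0.0003
grip_force: 0.0
```

servo_tool:
  increments:
    - {"grip": 1,"x": -2,"y": 0,"z": 0,"roll": 0}
    - {"grip": 1,"x": -2,"y": 0,"z": 0,"roll": 0}
    - {"grip": 1,"x": 0,"y": 0,"z": 0,"roll": 0}

```text
clock: 9.42
tcp_pos: [0.5012, 0.0075, 0.0699]
orientation: [0.0, -0.047, 0.999, 0.0]
wrist_force: [0.2, 0.1, -0.3]
finger_gap: 0.0001
grip_force: 0.0
```

servo_tool:
  increments:
    - {"grip": 1,"x": -2,"y": 0,"z": 0,"roll": 0}
    - {"grip": 1,"x": -2,"y": 0,"z": 0,"roll": 0}
    - {"grip": 1,"x": 0,"y": 0,"z": 0,"roll": 0}

```text
clock: 9.67
tcp_pos: [0.5053, 0.0079, 0.0698]
orientation: [0.0, -0.047, 0.999, 0.0]
wrist_force: [-0.2, 0.1, -0.1]
finger_gap: 0.0002
grip_force: 0.0
```

servo_tool:
  increments:
    - {"grip": 1,"x": -2,"y": 0,"z": 0,"roll": 0}
    - {"grip": 1,"x": -1,"y": 0,"z": 0,"roll": 0}
    - {"grip": 1,"x": 0,"y": 0,"z": 0,"roll": 0}

```text
clock: 9.92
tcp_pos: [0.508, 0.0082, 0.0698]
orientation: [0.0, -0.047, 0.999, 0.0]
wrist_force: [-0.7, 0.7, 1.2]
finger_gap: -0.0
grip_force: 0.0
```

servo_tool:
  increments:
    - {"grip": 1,"x": -2,"y": 0,"z": 0,"roll": 0}
    - {"grip": 1,"x": 0,"y": 0,"z": 0,"roll": 0}
    - {"grip": 1,"x": 0,"y": 0,"z": 0,"roll": 0}

```text
clock: 10.17
tcp_pos: [0.5098, 0.0083, 0.0698]
orientation: [0.0, -0.047, 0.999, 0.0]
wrist_force: [0.6, -0.2, -0.9]
finger_gap: -0.0002
grip_force: 0.0
```

Run:
```python
from h import *
s=env.get_state();T=s["tcp_pos"];print(T,s["wrist_force"])
im=np.ascontiguousarray(env.read_camera("side")[:,:,::-1]);cv2.imwrite("side_i.png",im)
g=im.mean(2).astype(int)
for v in range(178,204): print(v,g[v,250:282].tolist())
```

```text
[0.50982515 0.00834972 0.06977938] [ 0.60695034 -0.23147007 -0.94011054]
178 [35, 35, 33, 34, 35, 35, 33, 35, 47, 40, 35, 34, 34, 35, 35, 35, 34, 33, 34, 35, 34, 33, 33, 33, 33, 35, 34, 46, 71, 96, 80, 54]
179 [35, 38, 34, 33, 36, 35, 35, 39, 39, 43, 36, 32, 33, 35, 33, 33, 36, 34, 35, 32, 33, 33, 34, 33, 34, 40, 45, 76, 82, 77, 43, 34]
180 [36, 35, 36, 34, 35, 34, 36, 43, 41, 39, 33, 35, 35, 33, 33, 31, 34, 34, 33, 35, 34, 33, 34, 34, 35, 40, 50, 79, 53, 32, 33, 35]
181 [34, 35, 35, 33, 34, 33, 43, 41, 39, 40, 34, 33, 36, 34, 34, 33, 34, 36, 34, 33, 34, 33, 33, 35, 34, 35, 32, 42, 34, 34, 35, 34]
182 [37, 34, 32, 35, 35, 34, 38, 34, 36, 35, 36, 34, 36, 33, 34, 34, 32, 33, 35, 33, 35, 34, 34, 34, 36, 34, 33, 33, 35, 34, 34, 32]
183 [42, 35, 36, 35, 33, 34, 35, 36, 36, 33, 34, 34, 34, 34, 35, 31, 34, 35, 37, 34, 33, 35, 35, 32, 32, 34, 34, 34, 34, 35, 35, 33]
184 [120, 71, 35, 34, 37, 34, 34, 33, 34, 33, 34, 33, 33, 34, 32, 33, 33, 34, 36, 35, 35, 34, 35, 34, 35, 36, 33, 35, 35, 36, 35, 34]
185 [156, 109, 55, 35, 35, 34, 36, 33, 33, 37, 34, 34, 32, 35, 34, 31, 33, 32, 33, 35, 35, 34, 
[... 1750 characters left out ...]
47, 47, 47, 46, 45, 46, 47, 46, 52]
199 [79, 78, 78, 78, 78, 78, 79, 77, 78, 78, 77, 73, 62, 57, 80, 81, 41, 55, 77, 62, 35, 38, 46, 47, 46, 47, 47, 44, 45, 52, 57, 67]
200 [79, 78, 79, 78, 79, 78, 78, 79, 78, 78, 79, 78, 79, 78, 80, 79, 36, 58, 80, 64, 43, 48, 49, 49, 53, 55, 52, 62, 61, 68, 72, 80]
201 [78, 79, 79, 80, 79, 80, 79, 78, 80, 79, 80, 78, 79, 79, 75, 78, 49, 65, 78, 74, 65, 65, 65, 65, 68, 68, 67, 77, 80, 80, 80, 78]
202 [78, 79, 77, 79, 80, 79, 78, 79, 80, 79, 80, 78, 79, 80, 71, 76, 71, 70, 77, 77, 79, 79, 78, 78, 79, 79, 79, 77, 78, 79, 79, 78]
203 [77, 78, 77, 78, 77, 78, 78, 78, 78, 78, 79, 80, 80, 80, 80, 80, 80, 79, 80, 80, 81, 78, 80, 81, 79, 79, 79, 79, 79, 78, 79, 77]
```

servo_tool:
  increments:
    - {"grip": 1,"x": -2,"y": 0,"z": 0,"roll": 0}
    - {"grip": 1,"x": 0,"y": 0,"z": 0,"roll": 0}
    - {"grip": 1,"x": 0,"y": 0,"z": 0,"roll": 0}

```text
clock: 10.47
tcp_pos: [0.5119, 0.0085, 0.0698]
orientation: [0.0, -0.047, 0.999, 0.0]
wrist_force: [-0.2, 0.8, -0.3]
finger_gap: -0.0001
grip_force: 0.0
```

servo_tool:
  increments:
    - {"grip": 1,"x": -2,"y": 0,"z": 0,"roll": 0}
    - {"grip": 1,"x": 0,"y": 0,"z": 0,"roll": 0}
    - {"grip": 1,"x": 0,"y": 0,"z": 0,"roll": 0}

```text
clock: 10.72
tcp_pos: [0.5139, 0.0087, 0.0698]
orientation: [0.0, -0.047, 0.999, 0.0]
wrist_force: [0.2, -0.0, -0.1]
finger_gap: 0.0
grip_force: 0.0
```

servo_tool:
  increments:
    - {"grip": 1,"x": -2,"y": 0,"z": 0,"roll": 0}
    - {"grip": 1,"x": 0,"y": 0,"z": 0,"roll": 0}
    - {"grip": 1,"x": 0,"y": 0,"z": 0,"roll": 0}

```text
clock: 10.97
tcp_pos: [0.5159, 0.0089, 0.0698]
orientation: [0.0, -0.047, 0.999, 0.0]
wrist_force: [-0.6, 0.1, 0.1]
finger_gap: -0.0001
grip_force: 0.0
```

servo_tool:
  increments:
    - {"grip": 1,"x": -2,"y": 0,"z": 0,"roll": 0}
    - {"grip": 1,"x": 0,"y": 0,"z": 0,"roll": 0}
    - {"grip": 1,"x": 0,"y": 0,"z": 0,"roll": 0}

```text
clock: 11.22
tcp_pos: [0.5178, 0.0091, 0.0698]
orientation: [0.0, -0.047, 0.999, 0.0]
wrist_force: [-0.6, -0.5, 0.2]
finger_gap: -0.0003
grip_force: 0.0
```

servo_tool:
  increments:
    - {"grip": 1,"x": -2,"y": 0,"z": 0,"roll": 0}
    - {"grip": 1,"x": 0,"y": 0,"z": 0,"roll": 0}
    - {"grip": 1,"x": 0,"y": 0,"z": 0,"roll": 0}

```text
clock: 11.47
tcp_pos: [0.519, 0.0093, 0.0696]
orientation: [-0.001, -0.047, 0.999, 0.0]
wrist_force: [-2.7, -0.2, 0.4]
finger_gap: -0.0003
grip_force: 1.3
```

servo_tool:
  increments:
    - {"grip": 1,"x": -2,"y": 0,"z": 0,"roll": 0}
    - {"grip": 1,"x": 0,"y": 0,"z": 0,"roll": 0}
    - {"grip": 1,"x": 0,"y": 0,"z": 0,"roll": 0}

```text
clock: 11.72
tcp_pos: [0.519, 0.0093, 0.0694]
orientation: [-0.002, -0.047, 0.999, -0.0]
wrist_force: [-7.5, -1.5, 4.9]
finger_gap: 0.0
grip_force: 4.0
```

servo_tool:
  increments:
    - {"grip": 1,"x": -2,"y": 0,"z": 0,"roll": 0}
    - {"grip": 1,"x": 0,"y": 0,"z": 0,"roll": 0}
    - {"grip": 1,"x": 0,"y": 0,"z": 0,"roll": 0}

```text
clock: 11.97
tcp_pos: [0.519, 0.0094, 0.0692]
orientation: [-0.004, -0.047, 0.999, -0.0]
wrist_force: [-12.5, -2.0, 8.2]
finger_gap: 0.0006
grip_force: 6.4
```

Run:
```python
from h import *
s=env.get_state();T=s["tcp_pos"];print(T,s["wrist_force"],s["tau"])
im=np.ascontiguousarray(env.read_camera("side")[:,:,::-1]);cv2.imwrite("side_j.png",im)
g=im.mean(2).astype(int)
for v in range(182,202): print(v,g[v,250:282].tolist())
```

```text
[0.51896005 0.0093544  0.06922395] [-12.5200098   -1.96671698   8.21135255] [ 1.15661625e+00 -4.06926584e+01  3.13472986e+01 -5.12572289e+00
  1.17195603e+00 -1.64827943e-02]
182 [34, 36, 33, 36, 35, 35, 35, 34, 34, 34, 34, 33, 33, 34, 35, 34, 33, 33, 36, 35, 34, 35, 35, 33, 34, 34, 34, 34, 33, 34, 34, 34]
183 [40, 34, 34, 34, 35, 35, 34, 35, 36, 33, 34, 36, 35, 35, 34, 34, 33, 32, 36, 34, 33, 34, 33, 33, 33, 36, 31, 34, 32, 35, 34, 33]
184 [120, 115, 108, 82, 81, 37, 35, 33, 33, 33, 35, 34, 33, 33, 32, 34, 32, 32, 33, 35, 33, 35, 33, 34, 33, 33, 32, 33, 33, 36, 35, 35]
185 [158, 156, 151, 128, 129, 83, 65, 68, 69, 116, 69, 35, 35, 35, 34, 34, 31, 33, 34, 35, 35, 34, 35, 33, 34, 34, 33, 34, 34, 34, 33, 35]
186 [118, 118, 123, 128, 136, 120, 102, 105, 106, 155, 112, 58, 34, 35, 33, 33, 33, 30, 33, 34, 34, 35, 32, 35, 34, 34, 34, 36, 34, 34, 35, 34]
187 [116, 116, 117, 117, 119, 119, 116, 116, 118, 120, 122, 97, 43, 35, 34, 32, 43, 33, 37, 34, 34, 34, 34, 33, 66, 115, 90, 49, 36, 36, 59, 59]
188 [112, 113, 113, 114, 113, 114, 115, 116, 118, 116, 118, 117, 53, 36, 38, 56, 58, 34, 53, 42
[... 1114 characters left out ...]
47, 46, 48, 47, 47, 47, 48, 46, 48]
197 [79, 78, 79, 78, 79, 80, 78, 80, 80, 65, 53, 47, 45, 44, 61, 78, 54, 43, 79, 75, 44, 38, 45, 49, 46, 47, 47, 48, 46, 46, 45, 44]
198 [79, 79, 77, 78, 79, 78, 77, 77, 79, 79, 68, 56, 49, 47, 58, 74, 51, 43, 80, 76, 50, 46, 48, 48, 47, 46, 47, 46, 44, 45, 44, 52]
199 [79, 78, 78, 78, 78, 79, 78, 78, 77, 77, 78, 72, 64, 61, 60, 61, 45, 45, 71, 67, 47, 46, 48, 47, 46, 47, 46, 45, 47, 52, 54, 69]
200 [80, 80, 80, 79, 78, 79, 80, 78, 79, 79, 79, 79, 78, 78, 74, 63, 62, 58, 53, 52, 48, 51, 48, 50, 53, 53, 51, 60, 62, 69, 72, 81]
201 [79, 79, 78, 79, 80, 80, 79, 79, 80, 79, 80, 80, 79, 80, 79, 79, 79, 72, 69, 68, 66, 66, 64, 64, 69, 69, 67, 78, 78, 79, 79, 79]
```

servo_tool:
  increments:
    - {"grip": 1,"x": -1.1,"y": 0,"z": -2.3,"roll": 0}
    - {"grip": 1,"x": -2.1,"y": 0,"z": -4.5,"roll": 0}
    - {"grip": 1,"x": -2.1,"y": 0,"z": -4.5,"roll": 0}
    - {"grip": 1,"x": -2.1,"y": 0,"z": -4.5,"roll": 0}
    - {"grip": 1,"x": 0,"y": 0,"z": 0,"roll": 0}

```text
clock: 12.43
tcp_pos: [0.5259, 0.0099, 0.0844]
orientation: [-0.005, -0.046, 0.999, -0.0]
wrist_force: [-12.5, -2.3, 4.5]
finger_gap: 0.0001
grip_force: 6.2
```

```bash
cat > st.py <<'E'
from h import *
import sys
im=np.ascontiguousarray(env.read_camera("side")[:,:,::-1]);cv2.imwrite(f"side_{sys.argv[1]}.png",im)
s=env.get_state();print(s["clock"],s["tcp_pos"],s["wrist_force"])
# lip front face bright rows along columns left of fingers
g=im.mean(2);r=(im[:,:,2].astype(int)-im[:,:,1])
for u in (222,228,234,240,246,290,300,310,320,325):
    col=g[110:215,u];rr=r[110:215,u]
    d=np.diff(col); k=[int(i)+110 for i in np.where(d>35)[0]]
    print(u,k,end=" ")
E
python3 st.py k1
python3 - <<'E'
import cv2,numpy as np
a=cv2.imread("side_j.png").mean(2);print()
for u in (222,240,300,320): print(u,[int(i)+110 for i in np.where(np.diff(a[110:215,u])>35)[0]])
E
```

```text
12.4833 [0.52594579 0.00996535 0.08441865] [-11.76947942  -2.79268206   4.67712088]
222 [173, 174] 228 [174, 175] 234 [175, 176] 240 [175] 246 [168, 176, 177] 290 [172, 173, 181, 182] 300 [182, 183] 310 [184] 320 [185] 325 [185, 186] 
222 [180]
240 [182, 183]
300 [189, 190]
320 [191, 192]
```

servo_tool:
  increments:
    - {"grip": 1,"x": -2.1,"y": 0,"z": -4.5,"roll": 0}
    - {"grip": 1,"x": -2.1,"y": 0,"z": -4.5,"roll": 0}
    - {"grip": 1,"x": -2.1,"y": 0,"z": -4.5,"roll": 0}
    - {"grip": 1,"x": -2.1,"y": 0,"z": -4.5,"roll": 0}
    - {"grip": 1,"x": -2.1,"y": 0,"z": -4.5,"roll": 0}

```text
clock: 12.9
tcp_pos: [0.5358, 0.0108, 0.106]
orientation: [-0.006, -0.046, 0.999, -0.0]
wrist_force: [-11.7, -3.0, -1.1]
finger_gap: -0.0
grip_force: 5.9
```

servo_tool:
  increments:
    - {"grip": 1,"x": -2.1,"y": 0,"z": -4.5,"roll": 0}
    - {"grip": 1,"x": -2.1,"y": 0,"z": -4.5,"roll": 0}
    - {"grip": 1,"x": -2.1,"y": 0,"z": -4.5,"roll": 0}
    - {"grip": 1,"x": -2.1,"y": 0,"z": -4.5,"roll": 0}
    - {"grip": 1,"x": 0,"y": 0,"z": 0,"roll": 0}

```text
clock: 13.32
tcp_pos: [0.5448, 0.0116, 0.125]
orientation: [-0.005, -0.046, 0.999, -0.0]
wrist_force: [-13.4, -3.2, 3.9]
finger_gap: 0.0
grip_force: 6.6
```

```bash
python3 st.py k2
cat > fin.py <<'E'
from h import *
import sys
g=cv2.imread(f"side_{sys.argv[1]}.png").mean(2).astype(int);v0=int(sys.argv[2])
for v in range(v0,v0+24): print(v,g[v,252:284].tolist())
E
python3 fin.py k2 158
```

```text
13.3667 [0.5447741  0.01156871 0.12497896] [-13.37163601  -3.09055811   5.03209763]
222 [156, 157] 228 [157, 158] 234 [158] 240 [158, 159] 246 [159] 290 [156, 164, 165] 300 [165] 310 [166, 167] 320 [167, 168] 325 [168] 158 [37, 36, 35, 35, 37, 33, 36, 34, 35, 33, 36, 33, 34, 35, 35, 34, 34, 34, 36, 32, 33, 36, 34, 33, 33, 31, 37, 34, 33, 32, 36, 35]
159 [34, 35, 36, 35, 35, 36, 36, 35, 38, 32, 35, 37, 35, 34, 36, 34, 34, 32, 36, 34, 34, 34, 33, 34, 35, 34, 33, 33, 35, 34, 34, 36]
160 [60, 43, 42, 40, 34, 34, 34, 35, 35, 34, 35, 34, 34, 35, 33, 34, 33, 34, 34, 34, 35, 34, 35, 32, 34, 35, 35, 34, 34, 34, 34, 35]
161 [124, 119, 120, 122, 116, 110, 88, 81, 78, 58, 42, 44, 35, 33, 34, 36, 35, 33, 33, 30, 34, 32, 35, 34, 33, 33, 33, 35, 34, 36, 34, 34]
162 [150, 151, 155, 157, 155, 150, 133, 127, 130, 123, 116, 119, 36, 38, 34, 36, 35, 32, 33, 34, 34, 35, 33, 35, 35, 34, 33, 36, 33, 34, 35, 34]
163 [113, 115, 117, 117, 120, 124, 128, 131, 139, 149, 151, 155, 46, 36, 34, 43, 50, 38, 38, 36, 34, 34, 33, 35, 87, 80, 78, 61, 42, 43, 37, 33]
164 [105, 115, 116, 117, 118, 117, 118, 118, 119, 118
[... 1896 characters left out ...]
31]
177 [134, 134, 134, 134, 133, 132, 132, 131, 116, 108, 89, 47, 44, 47, 47, 46, 46, 46, 46, 46, 46, 46, 46, 48, 45, 44, 47, 46, 42, 90, 118, 131]
178 [136, 135, 134, 134, 134, 132, 123, 111, 74, 48, 62, 42, 43, 46, 46, 47, 47, 46, 45, 48, 47, 47, 47, 47, 47, 47, 47, 45, 42, 60, 87, 116]
179 [135, 136, 135, 135, 135, 125, 90, 59, 46, 45, 45, 42, 44, 46, 45, 45, 46, 47, 47, 47, 47, 47, 47, 47, 46, 48, 46, 45, 43, 54, 61, 80]
180 [118, 118, 119, 118, 127, 92, 46, 47, 46, 46, 45, 42, 44, 44, 46, 45, 47, 48, 48, 48, 48, 47, 48, 48, 48, 46, 46, 44, 42, 43, 46, 59]
181 [79, 79, 80, 80, 93, 47, 45, 46, 47, 47, 45, 42, 44, 44, 44, 44, 46, 47, 47, 47, 48, 48, 47, 47, 47, 46, 44, 43, 41, 42, 46, 45]
```

servo_tool:
  increments:
    - {"grip": 1,"x": -2.1,"y": 0,"z": -4.5,"roll": 0}
    - {"grip": 1,"x": -2.1,"y": 0,"z": -4.5,"roll": 0}
    - {"grip": 1,"x": -2.1,"y": 0,"z": -4.5,"roll": 0}
    - {"grip": 1,"x": -2.1,"y": 0,"z": -4.5,"roll": 0}
    - {"grip": 1,"x": -2.1,"y": 0,"z": -4.5,"roll": 0}

```text
clock: 13.78
tcp_pos: [0.5545, 0.0124, 0.1466]
orientation: [-0.006, -0.046, 0.999, -0.0]
wrist_force: [-11.6, -4.2, -0.8]
finger_gap: 0.0002
grip_force: 6.4
```

servo_tool:
  increments:
    - {"grip": 1,"x": -2.1,"y": 0,"z": -4.5,"roll": 0}
    - {"grip": 1,"x": -2.1,"y": 0,"z": -4.5,"roll": 0}
    - {"grip": 1,"x": -2.1,"y": 0,"z": -4.5,"roll": 0}
    - {"grip": 1,"x": -2.1,"y": 0,"z": -4.5,"roll": 0}
    - {"grip": 1,"x": 0,"y": 0,"z": 0,"roll": 0}

```text
clock: 14.2
tcp_pos: [0.5637, 0.0132, 0.1657]
orientation: [-0.005, -0.046, 0.999, -0.001]
wrist_force: [-13.8, -3.6, 4.3]
finger_gap: -0.0002
grip_force: 6.9
```

```bash
python3 st.py k3
python3 - <<'E'
from h import *
im=env.read_camera("top")[:,:,::-1];im=np.ascontiguousarray(im);cv2.imwrite("top_k3.png",im)
s=cv2.imread("side_k3.png")
a=cv2.resize(s[110:170,198:238],(400,600),interpolation=cv2.INTER_CUBIC)
b=cv2.resize(im[150:210,182:222],(400,600),interpolation=cv2.INTER_CUBIC)
cv2.imwrite("pics/k3.png",np.hstack([a,b]))
E
```

```text
14.25 [0.56363822 0.01315564 0.16560964] [-13.89892054  -3.05061663   5.20833905]
222 [139] 228 [139, 140] 234 [140, 141] 240 [141] 246 [141, 142] 290 [146] 300 [147] 310 [148, 149] 320 [149, 150] 325 [149, 150]
```

View pics/k3.png

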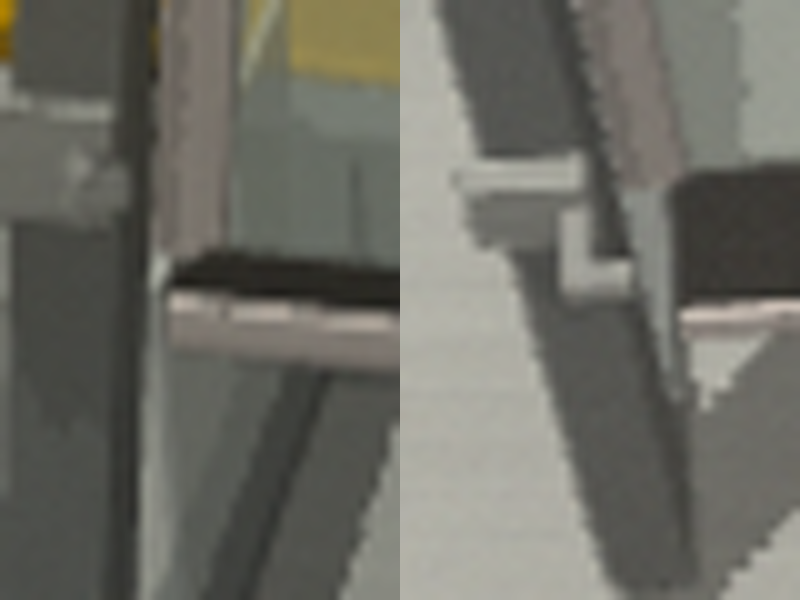

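Side half (10×, origin (198,110)): pointer tip ≈(130,190), lip end face ≈(170,292–345), so about 12 px, or 31 mm, to go. The top half agrees. I'll read the pointer's edges numerically and go up 20 mm.

servo_tool:
  increments:
    - {"grip": 1,"x": -2.1,"y": 0,"z": -4.5,"roll": 0}
    - {"grip": 1,"x": -2.1,"y": 0,"z": -4.5,"roll": 0}
    - {"grip": 1,"x": -2.1,"y": 0,"z": -4.5,"roll": 0}
    - {"grip": 1,"x": -2.1,"y": 0,"z": -4.5,"roll": 0}
    - {"grip": 1,"x": 0,"y": 0,"z": 0,"roll": 0}

```text
clock: 14.72
tcp_pos: [0.572, 0.0139, 0.1837]
orientation: [-0.005, -0.046, 0.999, -0.001]
wrist_force: [-12.8, -3.1, 4.6]
finger_gap: 0.0
grip_force: 7.1
```

```bash
python3 st.py k4
python3 - <<'E'
from h import *
im=np.ascontiguousarray(env.read_camera("top")[:,:,::-1]);cv2.imwrite("top_k4.png",im)
g=cv2.imread("side_k4.png").mean(2).astype(int);t=im.mean(2).astype(int)
print("\nside");print("    ",list(range(198,226)))
for v in range(116,142): print(v,g[v,198:226].tolist())
print("top");print("    ",list(range(196,222)))
for v in range(164,190): print(v,t[v,196:222].tolist())
E
```

```text
14.7667 [0.57206816 0.01385351 0.1837253 ] [-14.20943754  -3.59063403   5.44257189]
222 [131] 228 [131, 132] 234 [132, 133] 240 [133] 246 [118, 133, 134] 290 [138] 300 [139] 310 [140] 320 [141] 325 [141, 142] 
side
     [198, 199, 200, 201, 202, 203, 204, 205, 206, 207, 208, 209, 210, 211, 212, 213, 214, 215, 216, 217, 218, 219, 220, 221, 222, 223, 224, 225]
116 [100, 81, 78, 77, 76, 77, 77, 77, 77, 77, 77, 79, 61, 54, 54, 54, 102, 101, 102, 116, 116, 114, 115, 91, 128, 118, 104, 103]
117 [136, 90, 77, 77, 77, 77, 77, 77, 76, 77, 77, 77, 60, 53, 54, 46, 102, 101, 108, 117, 116, 113, 113, 94, 127, 108, 103, 103]
118 [136, 91, 77, 77, 76, 78, 77, 76, 78, 76, 77, 77, 59, 55, 54, 67, 104, 100, 109, 117, 115, 113, 114, 91, 114, 105, 105, 106]
119 [140, 115, 109, 92, 91, 89, 87, 87, 81, 81, 80, 78, 60, 56, 53, 85, 103, 100, 101, 116, 116, 115, 111, 91, 101, 105, 105, 105]
120 [129, 125, 129, 108, 111, 119, 117, 123, 117, 118, 119, 89, 61, 55, 55, 80, 104, 101, 107, 117, 115, 115, 111, 91, 104, 106, 106, 105]
121 [100, 94, 100, 103, 109, 124, 125, 134, 133, 135, 135, 93, 60, 54, 54, 79, 104
[... 5223 characters left out ...]
 86, 73, 66, 93, 126, 93, 100, 158, 168, 169, 170, 168, 168, 166, 127, 106, 106, 106]
185 [93, 87, 84, 84, 82, 84, 82, 84, 84, 75, 66, 77, 125, 100, 103, 158, 171, 170, 171, 168, 170, 129, 106, 103, 106, 105]
186 [109, 85, 87, 84, 88, 83, 83, 86, 86, 82, 72, 70, 123, 102, 102, 160, 172, 171, 169, 168, 127, 107, 103, 105, 103, 102]
187 [127, 92, 85, 84, 86, 85, 84, 88, 85, 84, 71, 68, 92, 100, 98, 158, 174, 171, 172, 130, 109, 109, 109, 109, 109, 107]
188 [137, 98, 85, 84, 85, 86, 85, 87, 85, 87, 74, 68, 91, 102, 99, 109, 160, 171, 171, 123, 107, 107, 108, 106, 106, 104]
189 [165, 108, 84, 86, 85, 84, 85, 85, 83, 85, 75, 68, 80, 112, 100, 104, 158, 127, 112, 109, 108, 104, 105, 106, 106, 105]
```

```bash
cat > rel.py <<'E'
from h import *
P=[.5329,.0056,.0929]; s0=.137
lf=lambda h:np.array([P[0],P[1],.112])+R(P[2])[:,2]*h
def line_v(n,h,dx,dz,u):   # v at column u of line along lip y
    y=np.linspace(.0,.2,41)
    q=np.array([proj(n,lf(h)+R(P[2])@np.array([dx,yy,dz]))[0] for yy in y]);o=np.argsort(q[:,0])
    return np.interp(u,q[o,0],q[o,1])
# lip references (measured): rubber/ledge boundary ; pointer edges
lip={"side":(217,130.85),"top":(212,176.2)}
ptr=[("side",209.3,130.15,0,-.004),("side",209.3,126.0,.008,.004),("top",203,178.0,0,.004),("top",203,179.5,0,-.004),("top",203,175.6,.008,.004)]
off={n:v-line_v(n,s0,.004,.007,u) for n,(u,v) in lip.items()};print(off)
f=lambda q:[line_v(n,s0+q[0],q[1]+dx,dz,u)+off[n]-v for n,u,v,dx,dz in ptr]
r=least_squares(f,[.012,0],x_scale=.01);print("remaining",r.x[0],"front offset",r.x[1],np.round(r.fun,2))
for b in(-.004,0): 
    r=least_squares(lambda q:[f([q[0],b])[0],f([q[0],b])[1]],[.012]);print("side only b",b,r.x)
E
python3 rel.py
```

```text
{'side': np.float64(0.7164701742309489), 'top': np.float64(1.5392745731356285)}
remaining 0.013198289114598086 front offset -0.0063358309279139225 [-0.16  0.15 -0.05  0.08 -0.03]
side only b -0.004 [0.01277465]
side only b 0 [0.01205051]
```

servo_tool:
  increments:
    - {"grip": 1,"x": -2.1,"y": 0,"z": -4.5,"roll": 0}
    - {"grip": 1,"x": -1.6,"y": 0,"z": -3.6,"roll": 0}
    - {"grip": 1,"x": -0.8,"y": 0,"z": -1.8,"roll": 0}
    - {"grip": 1,"x": 0,"y": 0,"z": 0,"roll": 0}
    - {"grip": 1,"x": 0,"y": 0,"z": 0,"roll": 0}

```text
clock: 15.23
tcp_pos: [0.5765, 0.0143, 0.1934]
orientation: [-0.005, -0.046, 0.999, -0.001]
wrist_force: [-13.8, -3.1, 2.5]
finger_gap: -0.0002
grip_force: 6.9
```

```bash
python3 st.py k5
cat > blk.py <<'E'
from h import *
im=np.mean([env.read_camera("side").mean(2) for _ in range(3)],0).astype(int);t=np.mean([env.read_camera("top").mean(2) for _ in range(3)],0).astype(int)
print("\nside",list(range(206,226)))
for v in range(122,140): print(v,im[v,206:226].tolist())
print("top",list(range(200,224)))
for v in range(170,184): print(v,t[v,200:224].tolist())
E
python3 blk.py
```

```text
15.2833 [0.57651376 0.01426774 0.19339062] [-13.48641453  -3.62926153   2.79601964]
222 [126, 127] 228 [127, 128] 234 [128] 240 [128, 129] 246 [113, 129] 290 [126, 133, 134] 300 [134, 135] 310 [135, 136] 320 [136, 137] 325 [137, 138] 
side [206, 207, 208, 209, 210, 211, 212, 213, 214, 215, 216, 217, 218, 219, 220, 221, 222, 223, 224, 225]
122 [102, 100, 100, 72, 60, 54, 54, 73, 105, 102, 115, 117, 115, 100, 102, 85, 96, 96, 96, 102]
123 [101, 103, 102, 72, 59, 54, 54, 75, 112, 111, 109, 99, 95, 63, 74, 51, 65, 68, 69, 81]
124 [100, 99, 99, 71, 57, 54, 54, 102, 128, 109, 87, 54, 41, 41, 41, 40, 41, 41, 40, 39]
125 [108, 95, 85, 71, 57, 54, 55, 116, 138, 72, 41, 40, 41, 40, 41, 40, 40, 40, 41, 40]
126 [127, 98, 83, 87, 72, 56, 55, 115, 138, 62, 47, 45, 43, 39, 39, 39, 39, 40, 39, 39]
127 [116, 97, 101, 105, 91, 60, 55, 115, 138, 121, 125, 128, 129, 128, 119, 96, 93, 80, 61, 51]
128 [93, 93, 100, 99, 91, 61, 53, 115, 139, 146, 160, 165, 168, 168, 159, 130, 138, 132, 122, 125]
129 [99, 100, 100, 100, 91, 59, 54, 115, 129, 119, 121, 122, 124, 125, 127, 116, 134, 141, 147, 159]
130 [95, 96
[... 1939 characters left out ...]
9, 139, 133, 134, 134, 90, 124, 133, 133, 92, 90, 152, 164, 165, 165, 165, 164, 165, 166, 167, 165, 167, 167, 124]
179 [112, 110, 107, 107, 107, 88, 97, 126, 136, 93, 98, 156, 168, 167, 169, 167, 168, 167, 168, 168, 169, 167, 168, 123]
180 [87, 82, 82, 80, 74, 69, 92, 125, 134, 93, 100, 159, 170, 170, 171, 169, 170, 170, 170, 170, 169, 127, 111, 105]
181 [77, 82, 83, 85, 75, 68, 79, 122, 136, 94, 100, 159, 170, 171, 170, 170, 170, 170, 170, 169, 127, 106, 105, 106]
182 [86, 85, 84, 83, 80, 70, 67, 122, 138, 91, 99, 160, 171, 169, 170, 170, 170, 170, 170, 169, 124, 107, 107, 106]
183 [85, 84, 84, 84, 83, 70, 67, 94, 127, 91, 98, 160, 171, 170, 170, 169, 170, 169, 169, 127, 106, 104, 104, 105]
```

```bash
sed -e 's/s0=.137/s0=.148/' -e 's/(217,130.85)/(217,126.65)/' -e 's/(212,176.2)/(212,174.05)/' -e 's/209.3,130.15/209,130.22/' rel.py > rel2.py; python3 rel2.py; sed -e 's/(217,130.85)/(217,130.95)/' -e 's/209.3,130.15/209,130.22/' rel.py >rel3.py; python3 rel3.py
```

```text
{'side': np.float64(0.9683705963679046), 'top': np.float64(1.638796955451653)}
remaining 0.0026982626080532496 front offset -0.006345375533979053 [-0.2   0.2  -0.05  0.08 -0.03]
side only b -0.004 [0.00227369]
side only b 0 [0.00155172]
{'side': np.float64(0.8164701742309433), 'top': np.float64(1.5392745731356285)}
remaining 0.013340657197474487 front offset -0.006434114206484658 [-0.2   0.2  -0.05  0.08 -0.03]
side only b -0.004 [0.01289907]
side only b 0 [0.01217548]
```

servo_tool:
  increments:
    - {"grip": 1,"x": -0.6,"y": 0,"z": -1.2,"roll": 0}
    - {"grip": 1,"x": -0.5,"y": 0,"z": -1.2,"roll": 0}
    - {"grip": 1,"x": 0,"y": 0,"z": 0,"roll": 0}
    - {"grip": 1,"x": 0,"y": 0,"z": 0,"roll": 0}

```text
clock: 15.92
tcp_pos: [0.5774, 0.0144, 0.1955]
orientation: [-0.005, -0.046, 0.999, -0.001]
wrist_force: [-13.7, -3.7, 2.3]
finger_gap: -0.0001
grip_force: 6.8
```

```bash
python3 st.py k6; python3 blk.py
```

```text
15.9667 [0.57746068 0.01433856 0.19551551] [-12.42123499  -3.67906185   2.1818243 ]
222 [125, 126] 228 [126, 127] 234 [127] 240 [127, 128] 246 [112, 128, 129] 290 [125, 132, 133] 300 [133, 134] 310 [134, 135] 320 [135, 136] 325 [136] 
side [206, 207, 208, 209, 210, 211, 212, 213, 214, 215, 216, 217, 218, 219, 220, 221, 222, 223, 224, 225]
122 [101, 100, 101, 72, 59, 55, 54, 85, 112, 105, 109, 100, 94, 75, 73, 62, 71, 71, 83, 87]
123 [103, 103, 103, 72, 58, 54, 55, 92, 128, 98, 91, 56, 41, 41, 41, 39, 40, 40, 41, 39]
124 [99, 100, 100, 72, 57, 55, 54, 102, 137, 76, 71, 42, 41, 41, 40, 40, 40, 41, 40, 40]
125 [108, 95, 85, 71, 57, 55, 54, 114, 137, 59, 46, 43, 38, 39, 38, 39, 39, 39, 40, 39]
126 [127, 98, 83, 88, 72, 56, 55, 114, 139, 107, 126, 129, 128, 120, 97, 94, 82, 63, 53, 47]
127 [117, 97, 101, 106, 90, 59, 54, 115, 139, 138, 162, 168, 169, 160, 138, 139, 130, 120, 124, 124]
128 [93, 93, 99, 99, 91, 61, 54, 115, 139, 118, 121, 123, 124, 126, 130, 133, 137, 145, 156, 159]
129 [99, 101, 101, 101, 92, 59, 54, 115, 128, 117, 120, 121, 122, 121, 122, 123, 123, 117, 123, 121]
130 [94,
[... 1944 characters left out ...]
136, 133, 134, 132, 92, 123, 133, 133, 97, 101, 154, 165, 165, 165, 166, 164, 165, 167, 168, 168, 168, 168, 128]
179 [112, 109, 109, 107, 107, 90, 96, 127, 137, 93, 98, 157, 167, 168, 169, 169, 167, 167, 169, 168, 168, 167, 168, 122]
180 [87, 82, 83, 80, 74, 70, 91, 125, 135, 92, 100, 158, 169, 170, 170, 170, 171, 169, 170, 169, 169, 127, 110, 107]
181 [77, 84, 83, 83, 75, 69, 78, 122, 134, 94, 100, 159, 170, 170, 170, 171, 170, 170, 169, 170, 127, 107, 106, 105]
182 [83, 84, 84, 84, 78, 70, 68, 122, 136, 91, 100, 159, 171, 171, 169, 171, 171, 169, 170, 170, 123, 106, 106, 106]
183 [85, 84, 84, 84, 83, 72, 66, 94, 127, 91, 101, 159, 171, 170, 169, 169, 170, 170, 169, 126, 107, 104, 105, 105]
```

servo_tool:
  increments:
    - {"grip": 1,"x": 6,"y": 0,"z": 0,"roll": 0}
    - {"grip": 1,"x": 15,"y": 0,"z": 0,"roll": 0}
    - {"grip": 1,"x": 25,"y": 0,"z": 0,"roll": 0}
    - {"grip": 1,"x": 35,"y": 0,"z": 0,"roll": 0}
    - {"grip": 1,"x": 20,"y": 0,"z": 0,"roll": 0}

```text
clock: 16.68
tcp_pos: [0.48, 0.0059, 0.1968]
orientation: [-0.0, -0.047, 0.999, 0.0]
wrist_force: [-1.0, 0.2, 0.1]
finger_gap: 0.0001
grip_force: 0.0
```

```bash
python3 st.py k7; python3 blk.py | sed -n '1,14p;20,28p'
python3 - <<'E'
import cv2,numpy as np
s=cv2.imread("side_k7.png")
cv2.imwrite("pics/k7.png",np.hstack([cv2.resize(s,(512,384)),cv2.resize(s[110:148,198:226],(283,384),interpolation=cv2.INTER_CUBIC)]))
E
```

```text
16.7333 [0.47698971 0.00605928 0.19709231] [-4.92080317  1.01900218 -0.94768208]
222 [125, 126] 228 [126, 127] 234 [127] 240 [] 246 [] 290 [] 300 [133, 134] 310 [134, 135] 320 [135, 136] 325 [136] 
side [206, 207, 208, 209, 210, 211, 212, 213, 214, 215, 216, 217, 218, 219, 220, 221, 222, 223, 224, 225]
122 [96, 95, 96, 69, 55, 51, 51, 81, 107, 98, 103, 94, 90, 72, 69, 58, 67, 67, 79, 82]
123 [97, 97, 97, 69, 55, 52, 51, 88, 122, 93, 87, 52, 37, 38, 38, 39, 38, 37, 38, 38]
124 [95, 94, 94, 69, 54, 51, 51, 96, 130, 71, 66, 38, 37, 38, 37, 39, 37, 37, 36, 38]
125 [102, 90, 80, 67, 54, 52, 50, 109, 131, 56, 43, 39, 35, 35, 36, 36, 36, 36, 35, 37]
126 [120, 93, 79, 83, 68, 53, 52, 109, 132, 101, 120, 123, 121, 112, 91, 90, 78, 59, 49, 43]
127 [111, 92, 96, 100, 85, 56, 52, 109, 132, 130, 154, 159, 160, 152, 131, 132, 124, 113, 117, 117]
128 [88, 87, 94, 94, 86, 58, 52, 110, 133, 112, 116, 116, 117, 119, 123, 127, 129, 137, 148, 151]
129 [94, 96, 95, 95, 87, 56, 51, 109, 122, 111, 114, 114, 115, 115, 117, 117, 116, 110, 117, 115]
130 [90, 91, 90, 87, 77, 53, 51, 109, 115, 108, 111, 111, 11
[... 616 characters left out ...]
, 55, 53, 53]
171 [143, 96, 70, 65, 95, 130, 134, 102, 65, 56, 55, 53, 56, 53, 55, 55, 56, 54, 54, 54, 53, 54, 52, 53]
172 [144, 99, 70, 66, 93, 128, 134, 102, 66, 54, 56, 56, 55, 53, 55, 55, 54, 54, 53, 52, 51, 51, 51, 50]
173 [145, 102, 75, 66, 79, 124, 132, 98, 63, 54, 52, 51, 52, 51, 58, 60, 60, 98, 108, 108, 109, 139, 146, 146]
174 [143, 91, 74, 69, 65, 123, 132, 131, 149, 147, 178, 187, 186, 187, 187, 194, 192, 192, 191, 189, 184, 184, 177, 170]
175 [143, 95, 76, 67, 66, 94, 129, 133, 164, 175, 175, 151, 130, 143, 142, 139, 137, 134, 132, 130, 128, 132, 130, 130]
176 [159, 140, 134, 150, 155, 115, 127, 133, 130, 131, 129, 126, 125, 125, 125, 123, 123, 121, 121, 120, 129, 125, 134, 132]
```

View pics/k7.png

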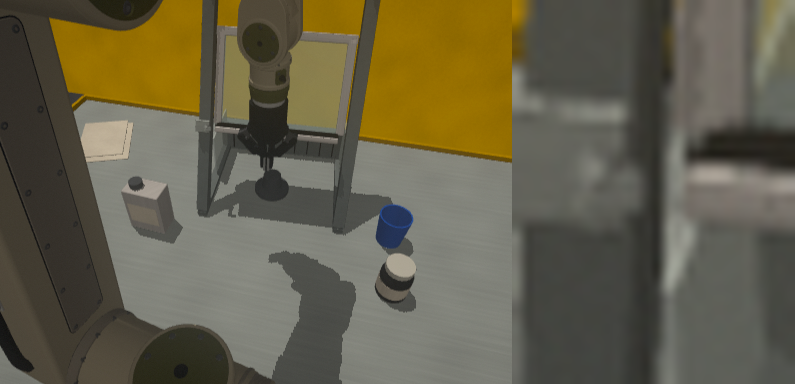

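The sash stayed put when the hand came away. In the crop, the lip's end (≈(690,190)) is level with the pointer tip (≈(635,190)), the hand is clear, and the tin, cup and jar are standing. Handing in.

servo_tool:
  increments:
    - {"grip": 1,"x": 20,"y": 0,"z": 0,"roll": 0}
    - {"grip": 1,"x": 0,"y": 0,"z": 0,"roll": 0}
    - {"grip": 1,"x": 0,"y": 0,"z": 0,"roll": 0}
    - {"grip": 1,"x": 0,"y": 0,"z": 0,"roll": 0}

```text
clock: 17.37
tcp_pos: [0.4633, 0.0038, 0.1969]
orientation: [0.001, -0.047, 0.999, 0.0]
wrist_force: [-0.4, 0.2, -0.2]
finger_gap: -0.0001
grip_force: 0.0
```

```bash
python3 -c "
from workcell import env
print(env.get_state()['wrist_force']);print(env.hand_in())"
```

```text
[-0.40562279  0.1777135  -0.17107503]
the job is handed in; nothing more can be done
None
```

The job is handed in: by the last pictures the lip stands level with the pointer to within about 1 mm, and the hand is clear. The tool only points straight down, so I pushed on the lip's front lower edge, not from fully underneath. No verdict came back.

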